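Fetch the filter capsule from behind the bottles

TASK

The steel filter capsule stands on the aluminium tray behind a row of three vessels (behind as seen from the robot): a round bottle, a square bottle and a measuring cylinder. First clear all three vessels, upright, onto the ribbed rubber mat at the side, then set the capsule upright in the cup of the filter stand, and only after that put each vessel back on the tray, upright, in the very place where it stood before. Leave the beaker and the lidded pot on the tray undisturbed, and let nothing topple.

Things in the scene. Friction and masses are not known exactly. Their poses are not given: they have to be found in the camera images.
- round_bottle_center (a point): Round amber glass bottle with a pale label and black cap, loose, upright, 128 mm tall, about 280 g. Body 56 mm in diameter up to 92 mm, then a shoulder to a 34 mm cap. The point is on its axis, half-way up (64 mm above its underside); z along its axis. At the start in the front row of the tray, whose three vessels stand about 95 mm apart, in any order.
- square_bottle_center (a point): Square white plastic bottle with a round grey cap, loose, upright, 120 mm tall, about 250 g. Body 50 x 50 mm in section, with rounded edges, up to 92 mm, then a 28 mm neck and a 38 mm cap. The point is on its axis, half-way up (60 mm above its underside); x and y are square to its flat sides. At the start in the front row of the tray.
- cylinder_center (a point): Slim glass measuring cylinder with ring graduations, loose, upright, 130 mm tall, about 150 g. Tube 30 mm in diameter (rim 35 mm in the top 3 mm) on a white plastic foot 56 mm in diameter and 10 mm high. The point is on its axis, half-way up (65 mm above its underside). At the start in the front row of the tray.
- capsule_center (a point): Stainless steel filter capsule, loose, upright: a drum 44 mm in diameter and 44 mm high with two dark bands, and a brass nipple on top, 12 mm in diameter, up to 60 mm; about 160 g. The point is on its axis 30 mm above its underside (half-way up in all). At the start in the back row of the tray, 60 mm behind the front row, about 95 mm from its neighbours, the beaker and the pot, in any order.
- beaker_center (a point): Small open glass beaker, 52 mm across the rim, 55 mm tall, loose, in the back row of the tray; to be left alone. The point is on its axis, half-way up.
- pot_center (a point): Low white porcelain pot with a knobbed lid (one piece), 53 mm in diameter, 51 mm tall, loose, in the back row of the tray; to be left alone. The point is on its axis, half-way up.
- tray: Fixed aluminium tray, 170 x 300 mm (x, y), floor 4 mm thick, rim 10 mm high and 3 mm thick all round. Origin at the centre of its underside on the bench. Its front row lies at about x = -30 mm, its back row at about x = +30 mm of its own frame; each row runs along its y.
- mat: Fixed dark ribbed rubber mat, the side area, 310 x 130 mm (x, y), 4 mm thick, flat, with room for the three vessels in a row along its x. Origin at the centre of its underside on the bench. It lies to one side of the tray, left or right.
- stand_cup (a point): Filter stand, fixed: a white block 130 x 110 mm, its top 40 mm above the bench, with a round grey cup in the middle of its top and an outlet with a small tap on one side. The point is the centre of the cup's inner floor, 44 mm above the bench; the cup is 58 mm wide inside and its rim stands 10 mm above this floor. z up. It stands on the other side of the tray from the mat.

How it is judged:
By the outcome, as a careful person would: the job done as asked, in the order asked, and still so for the second after the job is handed in, with the robot touching nothing.
It also fails if it takes over 141 s, if anything falls off the work surface, if the arm or the gripper's body presses on something with over 40 N, if the wrist force passes 120 N, or if a joint passes its speed limit or range.

ROBOT

A 6-joint arm with a two-finger parallel gripper is mounted at the origin on the work surface. World frame = base frame: x ahead of the robot, y to its left, z up, the work surface at z = 0. Lengths are in m, angles in rad, forces in N, time in s.
With the tool pointing down it reaches from about 0.3 to 0.775 m from the base axis. Payload 14.6 kg.
Tool frame: the origin (TCP) lies on the mounting face of the last link; the fingertips stand 199 mm ahead of it and the grasp point (between the pads) lies 180 mm ahead of it; z points along the fingers, y is the direction in which the jaws open and shut (so a half turn about z gives the same grasp; the last joint's range is limited). The gripper opens to 94 mm and grips with 3 to 60 N. Pads are 16 mm wide; open, the fingers measure 119 mm over their backs; the gripper's body (75 mm by 177 mm) begins 78 mm behind the grasp point.
Start: joints at [1.119, 0.3, 1.521, -0, 1.321, -0.067], TCP at [0.206, 0.51, 0.405] pointing down, gripper open.
Joint ranges: [-3.03, 3.03], [-0.79, 2.21], [0.23, 2.52], [-1.04, 4.18], [0, 3.07], [-2.55, 2.55]. Speed limits (rad/s): [2.22, 2.22, 2.57, 3.14, 3.14, 3.14].

INTERFACE

Orientations are given as [roll, pitch, yaw] about the fixed x, y, z axes, in that order (R = Rz(yaw) Ry(pitch) Rx(roll)).
In Python, from station import sensors, vision, job gives the robot as it stands. The module is installed in compiled form; this text tells all that it offers.
- The arm moves only by the tool arm_command, never from a script. Its argument "plan" is one flat list of numbers, 5 for each row, row after row: the closure, from -1 (fully open) to 1 (shut), so that 0 is half open, then the shift along the world's x, y, z scaled (see below), then the turn about the world's z scaled (see below). A call has 1 to 20 rows; each row is the pose to reach, as a shift and turn from the pose commanded when the call began; what a row does not reach only later rows make up. The controller multiplies each number of a shift by 400 mm and each number of a turn by 120 degrees. A row lasts 1/10 s, in which the tool goes at most 50 mm and 8.59 degrees, less where a joint would pass 70% of its speed; a pose out of reach is approached as far as the arm can. A call with a number of a shift or a turn outside -1 to 1 is refused whole. A call with a gripper value outside its range is refused whole. The fingers move at their own pace and stop on an object; "newtons" is the grip in N (left out, the last holds). Time passes only in rows, so rows that repeat a pose let the fingers close. It gives the time, the measured TCP pose, the force and the opening at its end, in the units of the state.
- sensors.get_obs(): the state, without advancing time (a new reading comes with each control period).
- vision.camera(name): name is "scene" or "top" or "wrist"; returns the picture (384x512x3 uint8, blue, green, red); there is no depth.
- vision.camera_params(name): a dict with "intrinsics" (3x3 intrinsics, pixels), "rvec" (rotation vector, rad) and "tvec" (3), from world to camera coordinates, as OpenCV has them. Camera axes: x right, y down, z forward; pixel columns grow to the right and rows downward; lengths in m; the calibration is good to about 2 mm. The wrist camera is an equidistant fisheye: a pixel r from the principal point sees the ray r / f radians off the axis. A picture is of the moment at which its call begins: read the wrist's pose just before it. camera_params takes no time and is no camera call; for the wrist camera it gives the pose at the moment of the call.
- job.hand_in(): hands the job in, once; it reports no verdict.
Trained networks look in the newest picture that a camera, given by its name, has taken for a name from the list of things; names that differ only in an ending like _2 or _b are one class to them, and where a whole thing is asked for, a point or a joint stands for the part that bears it (a point fixed in the world has none). Each returns a list of dicts, best first, with "confidence" (0 to 1); they miss things now and then, are a little off and sometimes report something else, mostly with a low value. They report only what shows in the picture. A call takes as long as a camera call.
- vision.search_frame(name, camera): "at" ([row, column] in pixels, amid what is visible of it).
- vision.silhouettes(name, camera): "mask" (384x512 bool, what is visible of it) and "at" ([row, column] in pixels, amid what is visible of it).
- vision.pinpoint(name, camera): "at" ([row, column] in pixels: a listed point, or the origin of a listed thing).
The state is a dict: "time_s": time; "qpos": joint angles; "joint_vel": joint speeds; "tau": joint torques, N m; "ee_pos": TCP position; "eef_rot": TCP orientation; "force": force on the tool from outside, world axes, zero at the start; "moment": the same for the moment, N m; "grip_width": finger opening in m.
Only numpy, scipy, OpenCV 4.12 (cv2) and the standard library are available. Lean on these libraries where they do the work, as an engineer would, in place of code of your own. Each camera call takes 0.05 s, during which the arm holds its last target.

## Working session

There is one attempt and no reset: what is moved stays moved. The work goes in short steps, Python scripts to look and compute and a tool call to move; the robot and the scene stay as the last step left them, time stands still between calls to the robot, and variables do not carry over. Pictures are saved under pics/ and viewed, and the job is handed in when it is done.

Besides the shell and the picture viewer there is one more tool, called after "Emit:" in YAML: its name, and indented under it one key for each argument. arm_command: Moves the arm, as the interface text tells. Its arguments: {"type":"object","properties":{"plan":{"type":"array"},"newtons":{"type":"number"}},"required":["plan"]}

```bash
mkdir -p pics; python3 - <<'E'
from station import sensors, vision, job
import cv2,numpy as np
o=sensors.get_obs(); print({k:np.round(v,3).tolist() for k,v in o.items()})
for c in("scene","top"):
    cv2.imwrite(f"pics/{c}0.png",vision.camera(c)); 
    p=vision.camera_params(c); print(c,{k:np.round(v,4).tolist() for k,v in p.items()})
    for n in ["round_bottle_center","square_bottle_center","cylinder_center","capsule_center","beaker_center","pot_center","tray","mat","stand_cup"]:
        print(n,[(np.round(d["at"],1).tolist(),round(d["confidence"],2)) for d in vision.pinpoint(n,c)][:3])
print(sensors.get_obs()["time_s"])
E
```

```text
{'time_s': 0.0, 'qpos': [1.119, 0.3, 1.522, 0.0, 1.321, -0.067], 'joint_vel': [0.0, 0.001, 0.001, -0.0, 0.002, 0.001], 'tau': [-0.001, -53.181, -35.273, 0.071, 0.024, -0.0], 'ee_pos': [0.206, 0.51, 0.404], 'eef_rot': [-3.14, -0.0, 2.757], 'force': [-0.284, 0.17, 0.881], 'moment': [-0.001, -0.014, 0.027], 'grip_width': 0.094}
scene {'intrinsics': [[404.7571, 0.0, 251.2366], [0.0, 404.7571, 195.6851], [0.0, 0.0, 1.0]], 'rvec': [2.1954, 1.3577, -0.4076], 'tvec': [-0.2461, -0.3505, 1.4143]}
round_bottle_center [([195.0, 255.7], 0.79)]
square_bottle_center [([186.1, 288.5], 0.65)]
cylinder_center [([203.3, 222.6], 0.67)]
capsule_center [([216.7, 259.6], 0.88)]
beaker_center [([225.8, 226.9], 0.84)]
pot_center [([213.2, 295.1], 0.79), ([186.9, 288.2], 0.59)]
tray [([217.2, 256.9], 0.93)]
mat [([241.1, 143.0], 0.72), ([187.9, 283.0], 0.3)]
stand_cup [([147.8, 334.1], 0.83)]
top {'intrinsics': [[378.3622, 0.0, 258.469], [0.0, 378.3622, 196.4892], [0.0, 0.0, 1.0]], 'rvec': [2.1226, -2.1521, 0.1698], 'tvec': [0.0218, 0.542, 0.9024]}
round_bottle_center [([200.4, 255.2], 0.96), ([227.9, 137.3], 0.45)]
square_bottle_center [([190.9, 222.2], 0.64)]
cylinder_center [([207.3, 297.7], 0.66), ([200.8, 258.2], 0.19)]
capsule_center [([179.9, 264.6], 0.6)]
beaker_center [([186.2, 297.8], 0.55), ([203.1, 258.9], 0.29)]
pot_center [([171.1, 227.4], 0.76)]
tray [([193.4, 260.1], 0.79)]
mat [([216.3, 386.3], 0.7)]
stand_cup [([231.0, 136.0], 0.84)]
1.0
```

View pics/scene0.png

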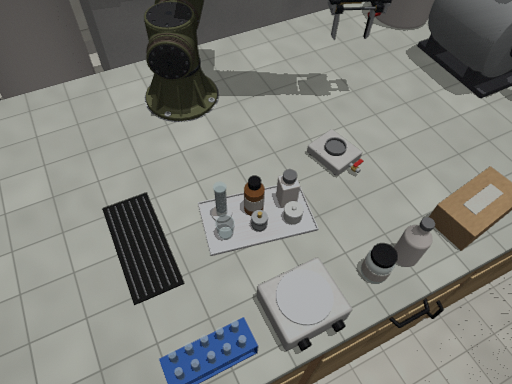

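View pics/top0.png

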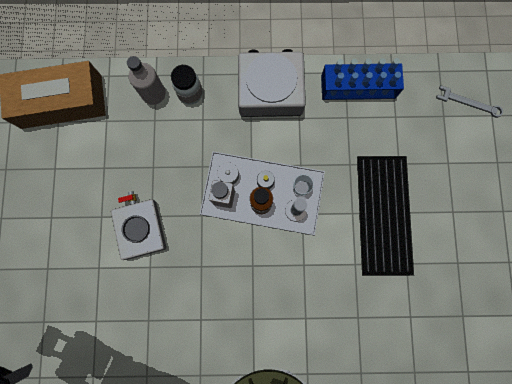

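```bash
cat > h.py <<'E'
from station import sensors, vision, job
import cv2,numpy as np
def P(c):
    p=vision.camera_params(c);R=cv2.Rodrigues(np.array(p["rvec"]))[0];return np.array(p["intrinsics"]),R,np.array(p["tvec"]).ravel()
def ray(c,rc,PP=None):
    K,R,t=PP or P(c); v=np.linalg.inv(K)@[rc[1],rc[0],1]
    if c=="wrist":
        d=v[:2]; r=np.hypot(*d)*1.0
        v=np.array([*(d/max(r,1e-9)*np.sin(r)),np.cos(r)])
    v=R.T@v; return -R.T@t, v/np.linalg.norm(v)
def onz(c,rc,z,PP=None):
    o,d=ray(c,rc,PP); return o+d*(z-o[2])/d[2]
def tri(obs):
    A=np.zeros((3,3));b=np.zeros(3)
    for o,d in obs:
        M=np.eye(3)-np.outer(d,d);A+=M;b+=M@o
    return np.linalg.solve(A,b)
def proj(c,X,PP=None):
    K,R,t=PP or P(c); q=R@np.array(X)+t
    if c=="wrist":
        r=np.hypot(q[0],q[1]);th=np.arctan2(r,q[2]);q=np.array([q[0]/r*th,q[1]/r*th,1])
    u=K@(q/q[2]); return u[1],u[0]
E
python3 - <<'E'
from h import *
sc=dict(round=(195,255.7,.068),square=(186.1,288.5,.064),cyl=(203.3,222.6,.069),cap=(216.7,259.6,.034),beak=(225.8,226.9,.0315),pot=(213.2,295.1,.0295),tray=(217.2,256.9,0),mat=(241.1,143,0),cup=(147.8,334.1,.044))
tp=dict(round=(200.4,255.2),square=(190.9,222.2),cyl=(207.3,297.7),cap=(179.9,264.6),beak=(186.2,297.8),pot=(171.1,227.4),tray=(193.4,260.1),mat=(216.3,386.3),cup=(231,136))
for n,(r,c,z) in sc.items():
    print(n,onz("scene",(r,c),z).round(4),onz("top",tp[n],z).round(4),tri([ray("scene",(r,c)),ray("top",tp[n])]).round(4))
E
```

```text
round [0.5359 0.0168 0.068 ] [0.5287 0.0224 0.068 ] [0.5299 0.0215 0.0575]
square [0.5466 0.1131 0.064 ] [0.554 0.103 0.064] [0.5531 0.1046 0.0765]
cyl [ 0.5218 -0.0747  0.069 ] [ 0.5103 -0.0802  0.069 ] [ 0.5135 -0.0768  0.0594]
cap [0.5834 0.0052 0.034 ] [ 0.5863 -0.0018  0.034 ] [0.586  0.0007 0.0407]
beak [ 0.5689 -0.0853  0.0315] [ 0.5692 -0.086   0.0315] [ 0.5692 -0.0857  0.0323]
pot [0.6138 0.099  0.0295] [0.6116 0.0932 0.0295] [0.6129 0.0959 0.0297]
tray [0.5631 0.0086 0.    ] [0.5574 0.01   0.    ] [ 0.5589  0.0104 -0.0074]
mat [ 0.4954 -0.2992  0.    ] [ 0.4926 -0.3163  0.    ] [ 0.4949 -0.3063  0.0066]
cup [0.4702 0.3186 0.044 ] [0.4602 0.3173 0.044 ] [0.4621 0.3234 0.0327]
```

The top view shows the tray around (193,262) and the mat on the right, which is negative y. The stand is on the left at (229,137). In the front row the square bottle is left, the round bottle middle and the cylinder right. Behind them are the pot, the capsule and the beaker. Next I'll work out the angles more precisely.

```bash
python3 - <<'E'
from h import *
PT=P("top");PS=P("scene")
img=vision.camera("top"); g=cv2.cvtColor(img,cv2.COLOR_BGR2GRAY)
cv2.imwrite("pics/topz.png",cv2.resize(img[140:290,100:430],None,fx=2.4,fy=2.4,interpolation=cv2.INTER_CUBIC))
s=vision.camera("scene");cv2.imwrite("pics/scz.png",cv2.resize(s[130:300,100:370],None,fx=2.9,fy=2.9,interpolation=cv2.INTER_CUBIC))
for cam in("top","scene"):
  for n,z in(("tray",.01),("mat",.004),("stand_cup",.04)):
    m=vision.silhouettes(n,cam)
    if not m: print(n,"none");continue
    m=m[0]["mask"].astype(np.uint8)
    cs=max(cv2.findContours(m,0,2)[0],key=cv2.contourArea)
    w=np.array([onz(cam,(p[0][1],p[0][0]),z,PT if cam=="top" else PS)[:2] for p in cs]).astype(np.float32)*1000
    print(cam,n,cv2.minAreaRect(w))
E
```

```text
tray none
top mat ((498.1795654296875, -309.7933349609375), (132.33206176757812, 309.0233154296875), 89.18214416503906)
top stand_cup ((480.31890869140625, 318.3262634277344), (167.68511962890625, 117.401123046875), 13.539138793945312)
scene tray ((562.2586059570312, 7.8950958251953125), (302.3396911621094, 179.08103942871094), 78.63216400146484)
scene mat ((500.69927978515625, -306.53948974609375), (133.11354064941406, 315.9510192871094), 89.29603576660156)
scene stand_cup ((492.36761474609375, 318.0290832519531), (170.11175537109375, 132.63543701171875), 13.824106216430664)
```

View pics/topz.png

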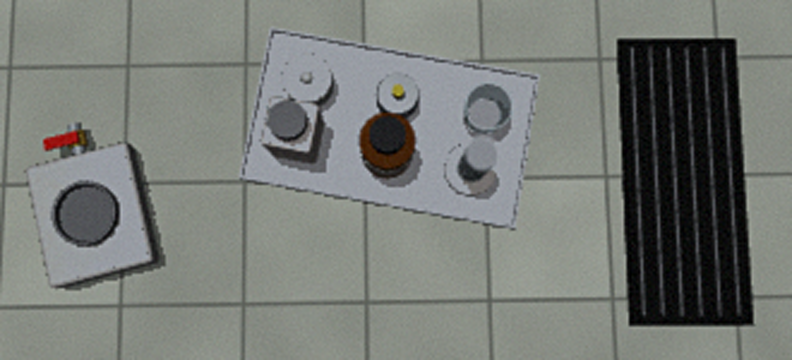

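View pics/scz.png

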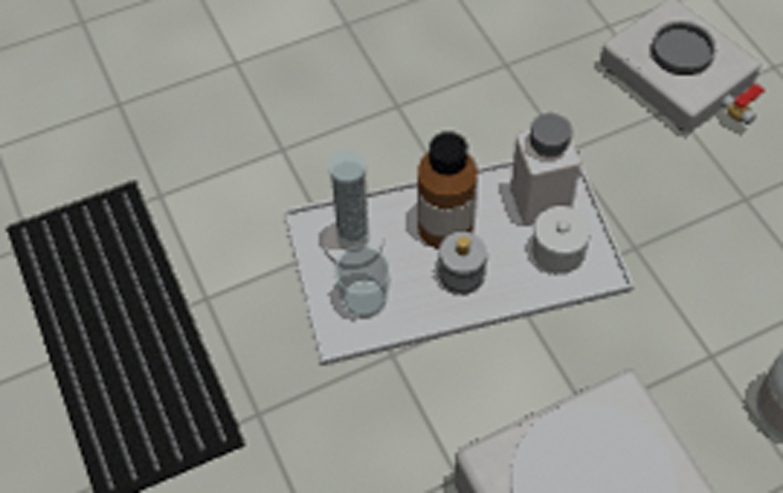

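Emit:
arm_command:
  plan: [-1,0.6,-0.9,0.1,0.09,-1,0.6,-0.9,0.1,0.09,-1,0.6,-0.9,0.1,0.09,-1,0.6,-0.9,0.1,0.09,-1,0.6,-0.9,0.1,0.09,-1,0.6,-0.9,0.1,0.09,-1,0.6,-0.9,0.1,0.09,-1,0.6,-0.9,0.1,0.09,-1,0.6,-0.9,0.1,0.09,-1,0.6,-0.9,0.1,0.09,-1,0.6,-0.9,0.1,0.09]

```text
time_s: 2.5
ee_pos: [0.4466, 0.1494, 0.4446]
eef_rot: [3.142, -0.0, 2.944]
force: [-0.2, 0.7, -0.4]
grip_width: 0.0939
```

```bash
python3 - <<'E'
from h import *
o=sensors.get_obs();print(o["time_s"],np.round(o["ee_pos"],4),np.round(o["eef_rot"],4),np.round(o["qpos"],3))
cv2.imwrite("pics/w1.png",cv2.resize(vision.camera("wrist"),None,fx=1.5,fy=1.5))
K,R,t=P("wrist");print(K,-R.T@t,R)
E
```

```text
2.5 [0.4466 0.1494 0.4446] [ 3.1416e+00 -2.0000e-04  2.9437e+00] [ 0.245  0.091  1.676  0.     1.374 -1.128]
[[297.31863964   0.         259.25095968]
 [  0.         297.31863964 186.62161827]
 [  0.           0.           1.        ]] [0.3777635  0.16457838 0.42488588] [[ 1.96597988e-01  9.80484043e-01 -5.21115801e-04]
 [ 9.51658245e-01 -1.90690112e-01  2.40798393e-01]
 [ 2.35999610e-01 -4.78364038e-02 -9.70575016e-01]]
```

View pics/w1.png

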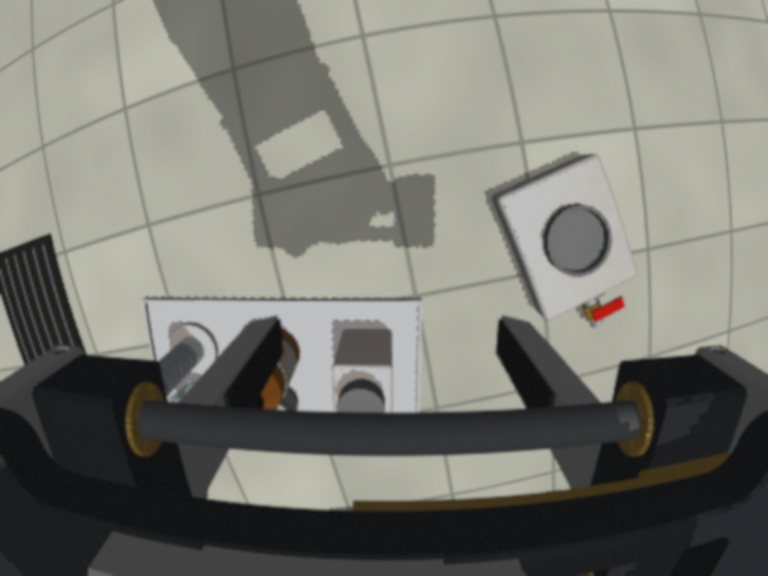

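Emit:
arm_command:
  plan: [-1,0.45,-0.35,0.05,0,-1,0.45,-0.35,0.05,0,-1,0.45,-0.35,0.05,0,-1,0.45,-0.35,0.05,0,-1,0.45,-0.35,0.05,0,-1,0.45,-0.35,0.05,0,-1,0.45,-0.35,0.05,0]

```text
time_s: 3.25
ee_pos: [0.6264, 0.011, 0.464]
eef_rot: [3.142, -0.001, 2.946]
force: [-0.3, 0.1, -0.2]
grip_width: 0.0936
```

```bash
python3 - <<'E'
from h import *
o=sensors.get_obs();print(o["time_s"],np.round(o["ee_pos"],4),np.round(o["eef_rot"],4),np.round(o["qpos"],3))
im=vision.camera("wrist");cv2.imwrite("pics/w2r.png",im)
cv2.imwrite("pics/w2.png",cv2.resize(im,None,fx=1.5,fy=1.5,interpolation=cv2.INTER_CUBIC))
PP=P("wrist");np.savez("w2.npz",K=PP[0],R=PP[1],t=PP[2])
for n in ["round_bottle_center","square_bottle_center","cylinder_center","capsule_center","beaker_center","pot_center","tray"]:
    print(n,[(np.round(d["at"],1).tolist(),round(d["confidence"],2)) for d in vision.pinpoint(n,"wrist")][:3])
E
```

```text
3.25 [0.6264 0.011  0.464 ] [ 3.1416e+00 -1.1000e-03  2.9463e+00] [-0.041  0.442  1.192  0.     1.509 -1.416]
round_bottle_center [([97.7, 241.3], 0.98)]
square_bottle_center [([95.9, 318.5], 0.57), ([116.9, 247.8], 0.38)]
cylinder_center [([96.8, 171.7], 0.94), ([96.4, 243.4], 0.58)]
capsule_center [([137.3, 248.7], 0.88)]
beaker_center [([140.5, 178.2], 0.84)]
pot_center [([140.9, 311.8], 0.64), ([96.7, 317.0], 0.2)]
tray [([116.0, 246.2], 0.9)]
```

View pics/w2.png

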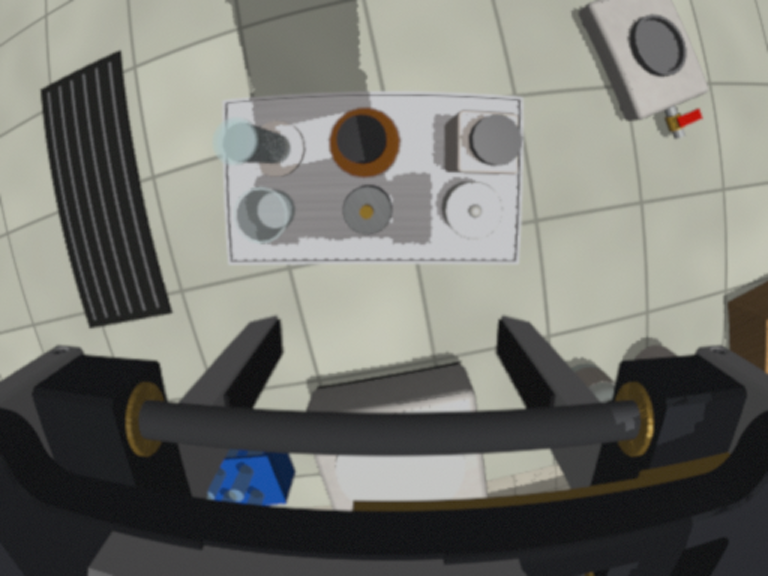

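The wrist view shows all six objects with the tray aligned to the gripper. Zoomed positions are cylinder (265,145), round bottle (364,141), square bottle (485,140) and capsule (367,211). I'll refine the poses by fitting model silhouettes in all three cameras.

```bash
cat > fit.py <<'E'
from h import *
from scipy.optimize import minimize, least_squares
a=np.linspace(0,2*np.pi,48,endpoint=False)
def circ(r,z): return np.c_[r*np.cos(a),r*np.sin(a),np.full(48,z)]
def sq(s,z,rr=.006):
    h=s/2-rr; 
    p=[]
    for k in range(48):
        c,s_=np.cos(a[k]),np.sin(a[k]); p.append([np.sign(np.round(c,6))*h+rr*c if abs(c)>1e-6 else 0,np.sign(np.round(s_,6))*h+rr*s_ if abs(s_)>1e-6 else 0,z])
    return np.array(p)
M=dict(round_bottle_center=[[circ(.028,0),circ(.028,.092)],[circ(.028,.092),circ(.017,.108)],[circ(.017,.108),circ(.017,.128)]],
 square_bottle_center=[[sq(.05,0),sq(.05,.092)],[circ(.014,.092),circ(.019,.102)],[circ(.019,.102),circ(.019,.12)]],
 cylinder_center=[[circ(.028,0),circ(.028,.01)],[circ(.015,.01),circ(.015,.127)],[circ(.0175,.127),circ(.0175,.13)]],
 capsule_center=[[circ(.022,0),circ(.022,.044)],[circ(.006,.044),circ(.006,.06)]],
 beaker_center=[[circ(.024,0),circ(.026,.055)]],pot_center=[[circ(.0265,0),circ(.0265,.035)]])
def projm(c,X,PP):
    K,R,t=PP; q=X@R.T+t
    if c=="wrist":
        r=np.hypot(q[:,0],q[:,1]);th=np.arctan2(r,q[:,2]);q=np.c_[q[:,0]/r*th,q[:,1]/r*th,np.ones(len(r))]
    else: q=q/q[:,2:]
    return (q@K.T)[:,:2]
def render(n,c,x,y,yaw,z0,PP):
    m=np.zeros((384,512),np.float32)
    for parts in M[n]:
        X=np.vstack(parts); cy,sy=np.cos(yaw),np.sin(yaw)
        X=np.c_[x+cy*X[:,0]-sy*X[:,1],y+sy*X[:,0]+cy*X[:,1],z0+X[:,2]]
        u=projm(c,X,PP).astype(np.float32)
        h=cv2.convexHull(u)
        cv2.fillConvexPoly(m,np.round(h*16).astype(np.int32),1,cv2.LINE_AA if 0 else 8,4)
    return m
def fit(n,c,mask,x,y,yaw,z0,PP,doyaw=False,occ=None):
    best=None; tgt=cv2.GaussianBlur(mask.astype(np.float32),(0,0),1.2)
    w=np.ones_like(tgt) if occ is None else 1-occ
    def cost(p):
        m=cv2.GaussianBlur(render(n,c,p[0]/1000,p[1]/1000,p[2]/10 if doyaw else yaw,z0,PP),(0,0),1.2)
        return float((w*(m-tgt)**2).sum())
    p0=[x*1000,y*1000]+([yaw*10] if doyaw else [])
    s=np.array([[0]*len(p0)]+[[6 if i==j and i<2 else (1.5 if i==j else 0) for j in range(len(p0))] for i in range(len(p0))])
    r=minimize(cost,p0,method="Nelder-Mead",options=dict(initial_simplex=np.array(p0)+s-(s.sum(0)/3),xatol=.05,fatol=.01))
    return r.x, r.fun, mask.sum()
E
cat > f1.py <<'E'
from fit import *
G=dict(round_bottle_center=(.53,.02),square_bottle_center=(.55,.108),cylinder_center=(.515,-.077),capsule_center=(.586,0),beaker_center=(.569,-.086),pot_center=(.613,.096))
for c in("wrist","top","scene"):
    vision.camera(c)
    PP=P(c)
    for n,(x,y) in G.items():
        if c!="wrist" and n in("beaker_center","pot_center"): continue
        s=vision.silhouettes(n,c)
        if not s: print(c,n,"none");continue
        m=s[0]["mask"]
        r,f,A=fit(n,c,m,x,y,-.2,.004,PP,n.startswith("square"))
        print(c,n,round(s[0]["confidence"],2),r.round(1),round(f,1),A)
E
python3 f1.py
```

```text
wrist round_bottle_center 0.9 [530.8  10.9] 30.4 1735
wrist square_bottle_center 0.76 [547.9 105.5  -1.8] 20.3 2040
wrist cylinder_center 0.95 [510.7 -78.9] 55.0 1699
wrist capsule_center 0.81 [586.5  -0.7] 4.6 874
wrist beaker_center 0.7 [569.7 -95.4] 67.9 1196
wrist pot_center 0.62 [606.7  95.4] 16.0 1192
top round_bottle_center none
top square_bottle_center none
top cylinder_center none
top capsule_center none
scene round_bottle_center 0.66 [531.1  13.8] 67.4 619
scene square_bottle_center 0.63 [547.  110.3  -2.5] 56.1 670
scene cylinder_center 0.66 [510.9 -70. ] 1838.5 1396
scene capsule_center 0.58 [5.896e+02 1.000e-01] 9.4 294
```

```bash
python3 - <<'E'
from fit import *
d=np.load("w2.npz");PP=(d["K"],d["R"],d["t"])
im=cv2.imread("pics/w2r.png")[50:190,130:370]; im=cv2.resize(im,None,fx=3.3,fy=3.3,interpolation=cv2.INTER_CUBIC)
F=dict(round_bottle_center=(530.8,10.9),square_bottle_center=(547.9,105.5),cylinder_center=(510.7,-78.9),capsule_center=(586.5,-.7),beaker_center=(569.7,-95.4),pot_center=(606.7,95.4))
for n,(x,y) in F.items():
  for parts in M[n]:
    for X in parts:
      cy,sy=np.cos(-.18),np.sin(-.18)
      X=np.c_[x/1000+cy*X[:,0]-sy*X[:,1],y/1000+sy*X[:,0]+cy*X[:,1],.004+X[:,2]]
      u=(projm("wrist",X,PP)-[130,50])*3.3+1.15
      cv2.polylines(im,[np.round(u*8).astype(np.int32)],True,(0,255,0),1,cv2.LINE_AA,3)
cv2.imwrite("pics/ov.png",im)
E
```

```text
(no output)
```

View pics/ov.png

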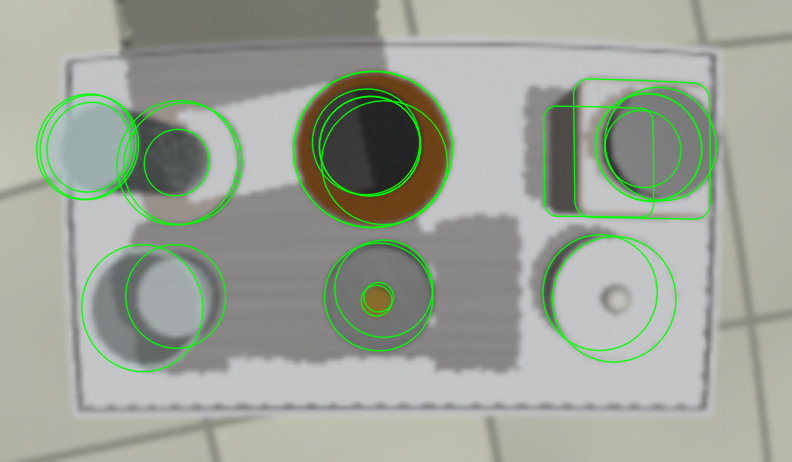

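Emit:
arm_command:
  plan: [-0.6,-0.2875,-0.225,0,0,-0.6,-0.2875,-0.225,0,0,-0.6,-0.2875,-0.225,0,0,-0.6,-0.2875,-0.225,0,0,-0.6,-0.2875,-0.225,-0.1,0,-0.6,-0.2875,-0.225,-0.2,0,-0.6,-0.2875,-0.225,-0.3,0,-0.6,-0.2875,-0.225,-0.4,0,-0.6,-0.2875,-0.225,-0.45,0,-0.6,-0.2875,-0.225,-0.49,0,-0.6,-0.2875,-0.225,-0.525,0,-0.6,-0.2875,-0.225,-0.525,0,-0.6,-0.2875,-0.225,-0.525,0]
  newtons: 15

```text
time_s: 5.8
ee_pos: [0.5118, -0.0801, 0.2551]
eef_rot: [3.142, 0.0, 2.945]
force: [-0.1, -0.2, 0.1]
grip_width: 0.0753
```

```bash
python3 - <<'E'
from h import *
o=sensors.get_obs();print(o["time_s"],np.round(o["ee_pos"],4),np.round(o["force"],1),o["grip_width"])
a=vision.camera("wrist")[100:384,60:460]
b=vision.camera("scene")[130:270,160:360]
cv2.imwrite("pics/g1.png",np.hstack([a,cv2.resize(b,(400,284))]))
E
```

```text
5.8 [ 0.5118 -0.0801  0.2551] [-0.1 -0.2  0.1] 0.07533711693186153
```

View pics/g1.png

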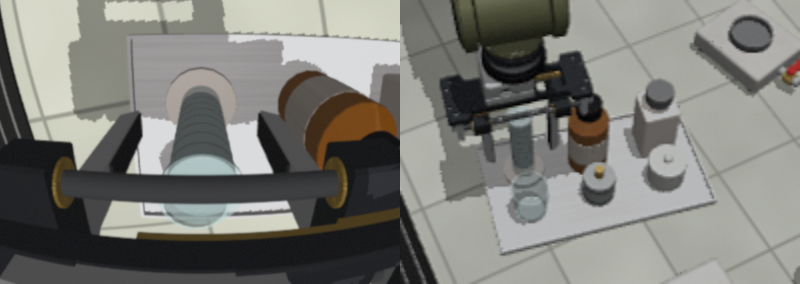

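Emit:
arm_command:
  plan: [0.6,0,0,0,0,0.6,0,0,0,0,0.6,0,0,0,0,0.6,0,0,0,0,0.6,0,0,0,0,0.6,0,0,0,0,0.6,0,0,0.03,0,0.6,0,0,0.08,0,0.6,0,0,0.15,0,0.6,0,0,0.23,0,0.6,0,0,0.31,0,0.6,0,0,0.36,0,0.6,0,0,0.38,0,0.6,0,0,0.38,0]
  newtons: 15

```text
time_s: 7.3
ee_pos: [0.5113, -0.0802, 0.4075]
eef_rot: [-3.142, 0.002, 2.945]
force: [-0.1, 0.2, -2.1]
grip_width: 0.031
```

```bash
python3 - <<'E'
from h import *
o=sensors.get_obs();print(o["time_s"],np.round(o["ee_pos"],4),np.round(o["force"],1),o["grip_width"])
a=vision.camera("wrist")[100:384,60:460]
b=vision.camera("scene")[130:270,160:360]
cv2.imwrite("pics/g2.png",np.hstack([a,cv2.resize(b,(400,284))]))
E
```

```text
7.3 [ 0.5113 -0.0802  0.4075] [-0.1  0.2 -2.1] 0.03097014189638415
```

View pics/g2.png

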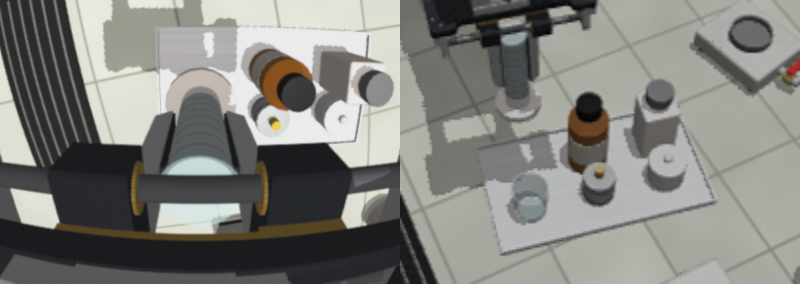

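Emit:
arm_command:
  plan: [0.6,0.01,-0.03,0,0,0.6,0.03,-0.09,0,0,0.6,0.055,-0.16,0,0,0.6,0.085,-0.24,0,0,0.6,0.11,-0.32,0,0,0.6,0.14,-0.4,0,0,0.6,0.165,-0.48,0,0,0.6,0.185,-0.54,0,0,0.6,0.195,-0.57,0,0,0.6,0.2,-0.575,-0.02,0,0.6,0.2,-0.575,-0.08,0,0.6,0.2,-0.575,-0.15,0,0.6,0.2,-0.575,-0.22,0,0.6,0.2,-0.575,-0.28,0,0.6,0.2,-0.575,-0.32,0,0.6,0.2,-0.575,-0.35,0,0.6,0.2,-0.575,-0.365,0,0.6,0.2,-0.575,-0.375,0,0.6,0.2,-0.575,-0.377,0,0.6,0.2,-0.575,-0.377,0]

```text
time_s: 9.4
ee_pos: [0.5916, -0.3103, 0.2565]
eef_rot: [-3.141, 0.001, 2.945]
force: [0.3, 0.3, -1.7]
grip_width: 0.0308
```

```bash
python3 - <<'E'
from h import *
o=sensors.get_obs();print(o["time_s"],np.round(o["ee_pos"],4),np.round(o["force"],1),o["grip_width"])
a=vision.camera("wrist")[100:384,60:460]
b=vision.camera("scene")[150:320,60:260]
cv2.imwrite("pics/g3.png",np.hstack([a,cv2.resize(b,(400,284))]))
E
```

```text
9.4 [ 0.5916 -0.3103  0.2565] [ 0.3  0.3 -1.7] 0.030812044920268403
```

View pics/g3.png

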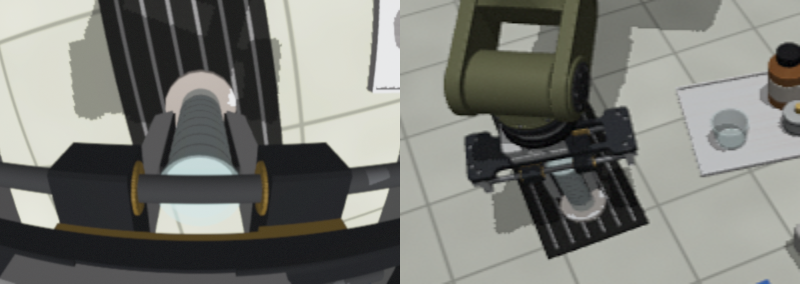

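Emit:
arm_command:
  plan: [0.6,0,0,-0.002,0,0.6,0,0,-0.004,0,0.6,0,0,-0.004,0,0.2,0,0,-0.004,0,0,0,0,-0.004,0,-0.3,0,0,-0.004,0,-0.6,0,0,-0.004,0,-0.6,0,0,-0.004,0,-0.6,0,0,-0.004,0,-0.6,0,0,0.05,0,-0.6,0,0,0.15,0,-0.6,0,0,0.25,0,-0.6,0,0,0.37,0,-0.6,0,0,0.46,0,-0.6,0,0,0.5,0,-0.6,0,0,0.5,0]

```text
time_s: 11.1
ee_pos: [0.5912, -0.3101, 0.4587]
eef_rot: [-3.14, 0.004, 2.945]
force: [1.2, 0.2, -0.1]
grip_width: 0.0754
```

```bash
python3 - <<'E'
from h import *
o=sensors.get_obs();print(o["time_s"],np.round(o["ee_pos"],4),np.round(o["force"],1),o["grip_width"])
b=vision.camera("scene")[150:320,60:330]
cv2.imwrite("pics/g4.png",cv2.resize(b,None,fx=2,fy=2))
E
```

```text
11.1 [ 0.5912 -0.3101  0.4587] [ 1.2  0.2 -0.1] 0.07537495199651743
```

View pics/g4.png

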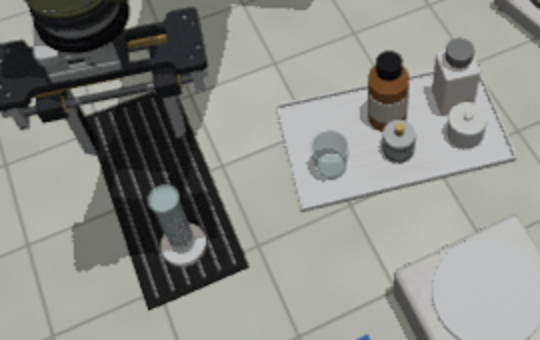

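The cylinder is standing upright on the mat. Round bottle next.

Emit:
arm_command:
  plan: [-0.7,-0.02,0.1,0,0,-0.7,-0.04,0.22,0,0,-0.7,-0.15,0.8,0,0,-0.7,-0.15,0.8,0,0,-0.7,-0.15,0.8,0,0,-0.7,-0.15,0.8,0,0,-0.7,-0.15,0.8,0,0,-0.7,-0.15,0.8,0,0,-0.7,-0.15,0.8,0,0,-0.7,-0.15,0.8,-0.1,0,-0.7,-0.15,0.8,-0.2,0,-0.7,-0.15,0.8,-0.27,0,-0.7,-0.15,0.8,-0.27,0,-0.7,-0.15,0.8,-0.27,0]
  newtons: 20

```text
time_s: 12.55
ee_pos: [0.5318, 0.0089, 0.3481]
eef_rot: [-3.141, -0.001, 2.944]
force: [0.0, -0.3, 0.7]
grip_width: 0.0797
```

```bash
python3 - <<'E'
from h import *
o=sensors.get_obs();print(o["time_s"],np.round(o["ee_pos"],4),np.round(o["force"],1),o["grip_width"])
a=vision.camera("wrist")[100:384,60:460]
b=vision.camera("scene")[130:270,160:360]
cv2.imwrite("pics/g5.png",np.hstack([a,cv2.resize(b,(400,284))]))
E
```

```text
12.55 [0.5318 0.0089 0.3481] [ 0.  -0.3  0.7] 0.07971793999175836
```

View pics/g5.png

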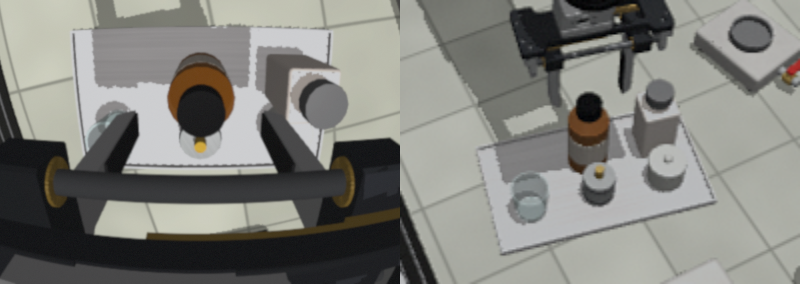

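Emit:
arm_command:
  plan: [-0.7,0,0.004,-0.08,0,-0.7,0,0.004,-0.15,0,-0.7,0,0.004,-0.2,0,-0.7,0,0.004,-0.23,0,-0.7,0,0.004,-0.245,0,-0.7,0,0.004,-0.245,0,0.3,0,0.004,-0.245,0,0.3,0,0.004,-0.245,0,0.3,0,0.004,-0.245,0,0.3,0,0.004,-0.245,0,0.3,0,0.004,-0.245,0,0.3,0,0.004,-0.245,0,0.3,0,0.004,-0.22,0,0.3,0,0.004,-0.17,0,0.3,0,0.004,-0.1,0,0.3,0,0.004,-0.02,0,0.3,0,0.004,0.06,0,0.3,0,0.004,0.11,0,0.3,0,0.004,0.13,0,0.3,0,0.004,0.13,0]
  newtons: 20

```text
time_s: 14.65
ee_pos: [0.5314, 0.0114, 0.4005]
eef_rot: [3.141, 0.001, 2.945]
force: [-0.5, 0.0, -2.4]
grip_width: 0.0557
```

```bash
python3 - <<'E'
from h import *
o=sensors.get_obs();print(o["time_s"],np.round(o["ee_pos"],4),np.round(o["force"],1),o["grip_width"])
a=vision.camera("wrist")[100:384,60:460]
b=vision.camera("scene")[130:270,160:360]
cv2.imwrite("pics/g6.png",np.hstack([a,cv2.resize(b,(400,284))]))
E
```

```text
14.65 [0.5314 0.0114 0.4005] [-0.5  0.  -2.4] 0.05571192373610664
```

View pics/g6.png

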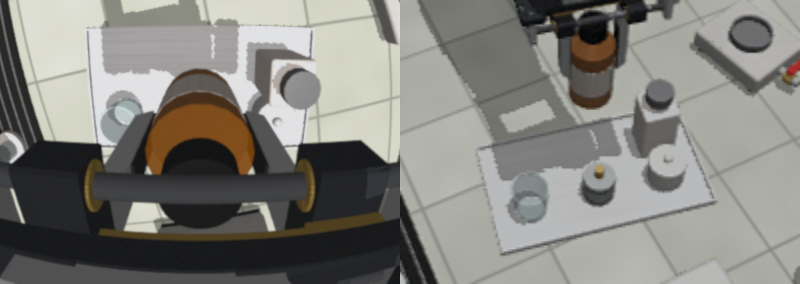

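Emit:
arm_command:
  plan: [0.3,-0.005,-0.03,0,0,0.3,-0.01,-0.09,0,0,0.3,-0.02,-0.16,0,0,0.3,-0.03,-0.24,0,0,0.3,-0.04,-0.32,0,0,0.3,-0.05,-0.4,0,0,0.3,-0.06,-0.48,0,0,0.3,-0.07,-0.56,0,0,0.3,-0.08,-0.64,0,0,0.3,-0.085,-0.71,0,0,0.3,-0.09,-0.76,0,0,0.3,-0.095,-0.79,0,0,0.3,-0.095,-0.805,0,0,0.3,-0.095,-0.805,0,0]

```text
time_s: 16.15
ee_pos: [0.4933, -0.3109, 0.3994]
eef_rot: [3.141, -0.001, 2.945]
force: [-0.0, -0.3, -1.8]
grip_width: 0.0562
```

Emit:
arm_command:
  plan: [0.3,0,0,-0.04,0,0.3,0,0,-0.1,0,0.3,0,0,-0.17,0,0.3,0,0,-0.24,0,0.3,0,0,-0.3,0,0.3,0,0,-0.34,0,0.3,0,0,-0.36,0,0.3,0,0,-0.37,0,0.3,0,0,-0.374,0,0.3,0,0,-0.374,0,0.3,0,0,-0.374,0]

```text
time_s: 17.25
ee_pos: [0.4936, -0.3107, 0.251]
eef_rot: [-3.141, 0.001, 2.945]
force: [0.4, -0.2, -2.0]
grip_width: 0.0561
```

```bash
python3 - <<'E'
from h import *
o=sensors.get_obs();print(o["time_s"],np.round(o["ee_pos"],4),np.round(o["force"],1),o["grip_width"])
b=vision.camera("scene")[150:320,60:330]
cv2.imwrite("pics/g7.png",cv2.resize(b,None,fx=2,fy=2))
E
```

```text
17.25 [ 0.4936 -0.3107  0.251 ] [ 0.4 -0.2 -2. ] 0.056131689744400436
```

View pics/g7.png

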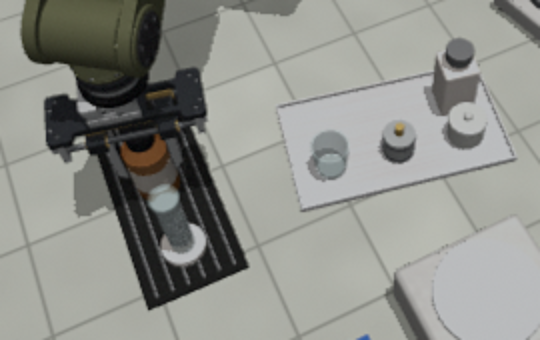

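Emit:
arm_command:
  plan: [0.3,0,0,-0.002,0,0.3,0,0,-0.003,0,0,0,0,-0.003,0,-0.2,0,0,-0.003,0,-0.5,0,0,-0.003,0,-0.7,0,0,-0.003,0,-0.7,0,0,-0.003,0,-0.7,0,0,-0.003,0,-0.7,0,0,0.05,0,-0.7,0,0,0.15,0,-0.7,0,0,0.25,0,-0.7,0,0,0.37,0,-0.7,0,0,0.46,0,-0.7,0,0,0.5,0,-0.7,0,0,0.5,0]

```text
time_s: 18.8
ee_pos: [0.4933, -0.3105, 0.4527]
eef_rot: [-3.14, 0.004, 2.945]
force: [0.2, -1.4, -0.6]
grip_width: 0.08
```

```bash
python3 - <<'E'
from h import *
o=sensors.get_obs();print(o["time_s"],np.round(o["ee_pos"],4),np.round(o["force"],1),o["grip_width"])
b=vision.camera("scene")[150:320,60:330]
cv2.imwrite("pics/g8.png",cv2.resize(b,None,fx=2,fy=2))
E
```

```text
18.8 [ 0.4933 -0.3105  0.4527] [ 0.2 -1.4 -0.6] 0.080004881782466
```

View pics/g8.png

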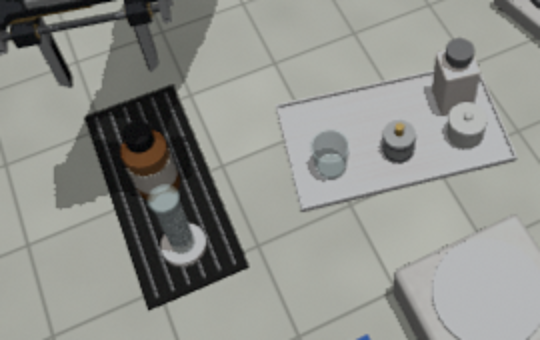

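Emit:
arm_command:
  plan: [-0.7,0.02,0.1,0,0,-0.7,0.04,0.22,0,0,-0.7,0.135,0.9,0,0,-0.7,0.135,0.9,0,0,-0.7,0.135,0.9,0,0,-0.7,0.135,0.9,0,0,-0.7,0.135,0.9,0,0,-0.7,0.135,0.9,0,0,-0.7,0.135,0.9,0,0]

```text
time_s: 19.75
ee_pos: [0.5476, 0.0522, 0.4482]
eef_rot: [-3.141, -0.003, 2.949]
force: [0.5, -0.4, 0.3]
grip_width: 0.0797
```

Emit:
arm_command:
  plan: [-0.7,0,0.07,0,0,-0.7,0,0.14,0,0,-0.7,0,0.14,-0.05,0,-0.7,0,0.14,-0.15,0,-0.7,0,0.14,-0.24,0,-0.7,0,0.14,-0.255,0,-0.7,0,0.14,-0.255,0]

```text
time_s: 20.45
ee_pos: [0.5475, 0.1047, 0.3475]
eef_rot: [-3.141, -0.002, 2.945]
force: [-0.2, -0.4, 1.1]
grip_width: 0.0798
```

```bash
python3 - <<'E'
from h import *
o=sensors.get_obs();print(o["time_s"],np.round(o["ee_pos"],4),np.round(o["force"],1),o["grip_width"])
a=vision.camera("wrist")[100:384,60:460]
b=vision.camera("scene")[130:270,160:360]
cv2.imwrite("pics/g9.png",np.hstack([a,cv2.resize(b,(400,284))]))
E
```

```text
20.45 [0.5475 0.1047 0.3475] [-0.2 -0.4  1.1] 0.0798087496356743
```

View pics/g9.png

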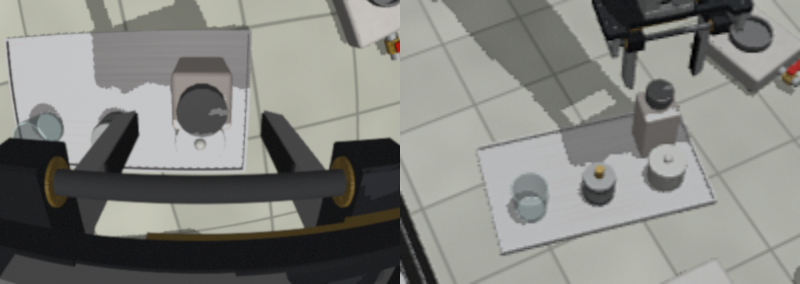

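Emit:
arm_command:
  plan: [-0.7,0,0.002,-0.08,0,-0.7,0,0.002,-0.15,0,-0.7,0,0.002,-0.2,0,-0.7,0,0.002,-0.23,0,-0.7,0,0.002,-0.244,0,-0.7,0,0.002,-0.244,0,0.3,0,0.002,-0.244,0,0.3,0,0.002,-0.244,0,0.3,0,0.002,-0.244,0,0.3,0,0.002,-0.244,0,0.3,0,0.002,-0.244,0,0.3,0,0.002,-0.244,0,0.3,0,0.002,-0.22,0,0.3,0,0.002,-0.17,0,0.3,0,0.002,-0.1,0,0.3,0,0.002,-0.02,0,0.3,0,0.002,0.06,0,0.3,0,0.002,0.11,0,0.3,0,0.002,0.131,0,0.3,0,0.002,0.131,0]
  newtons: 20

```text
time_s: 22.55
ee_pos: [0.5473, 0.1062, 0.4013]
eef_rot: [3.141, 0.001, 2.945]
force: [0.1, 0.2, -3.0]
grip_width: 0.05
```

```bash
python3 - <<'E'
from h import *
o=sensors.get_obs();print(o["time_s"],np.round(o["ee_pos"],4),np.round(o["force"],1),o["grip_width"])
a=vision.camera("wrist")[100:384,60:460]
b=vision.camera("scene")[130:270,160:360]
cv2.imwrite("pics/g10.png",np.hstack([a,cv2.resize(b,(400,284))]))
E
```

```text
22.55 [0.5473 0.1062 0.4013] [ 0.1  0.2 -3. ] 0.049957535171145956
```

View pics/g10.png

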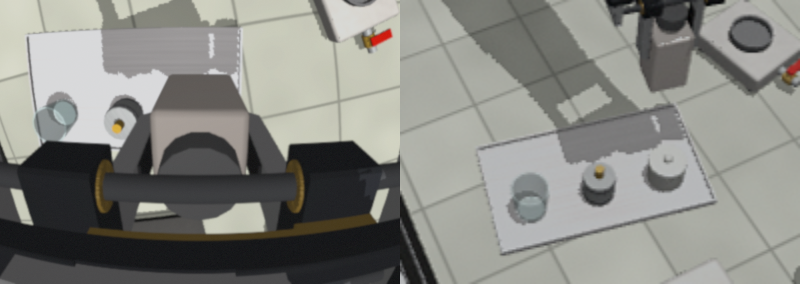

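Emit:
arm_command:
  plan: [0.3,-0.01,-0.03,0,0,0.3,-0.03,-0.08,0,0,0.3,-0.055,-0.15,0,0,0.3,-0.08,-0.22,0,0,0.3,-0.11,-0.3,0,0,0.3,-0.135,-0.37,0,0,0.3,-0.16,-0.44,0,0,0.3,-0.19,-0.52,0,0,0.3,-0.215,-0.59,0,0,0.3,-0.245,-0.67,0,0,0.3,-0.27,-0.74,0,0,0.3,-0.295,-0.82,0,0,0.3,-0.32,-0.88,0,0,0.3,-0.335,-0.93,0,0,0.3,-0.345,-0.96,0,0,0.3,-0.35,-0.97,0,0]

```text
time_s: 24.25
ee_pos: [0.4068, -0.2828, 0.4]
eef_rot: [3.141, -0.001, 2.944]
force: [-0.6, -0.1, -2.2]
grip_width: 0.0495
```

Emit:
arm_command:
  plan: [0.3,-0.01,-0.03,0,0,0.3,-0.025,-0.07,-0.04,0,0.3,-0.025,-0.07,-0.1,0,0.3,-0.025,-0.07,-0.17,0,0.3,-0.025,-0.07,-0.24,0,0.3,-0.025,-0.07,-0.3,0,0.3,-0.025,-0.07,-0.34,0,0.3,-0.025,-0.07,-0.36,0,0.3,-0.025,-0.07,-0.37,0,0.3,-0.025,-0.07,-0.374,0,0.3,-0.025,-0.07,-0.374,0,0.3,-0.025,-0.07,-0.374,0]

```text
time_s: 25.45
ee_pos: [0.3976, -0.3099, 0.2517]
eef_rot: [-3.141, 0.001, 2.945]
force: [-0.2, 0.1, -1.8]
grip_width: 0.0498
```

```bash
python3 - <<'E'
from h import *
o=sensors.get_obs();print(o["time_s"],np.round(o["ee_pos"],4),np.round(o["force"],1),o["grip_width"])
b=vision.camera("scene")[150:320,60:330]
cv2.imwrite("pics/g11.png",cv2.resize(b,None,fx=2,fy=2))
E
```

```text
25.45 [ 0.3976 -0.3099  0.2517] [-0.2  0.1 -1.8] 0.04984555618591705
```

View pics/g11.png

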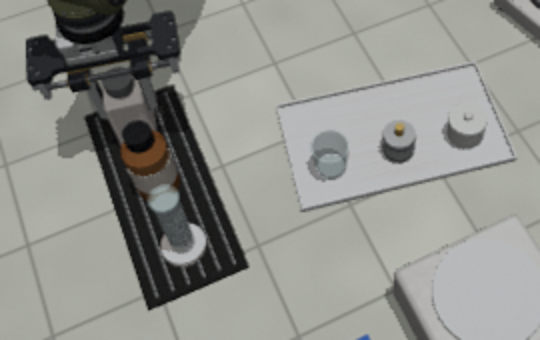

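Emit:
arm_command:
  plan: [0.3,0,0,-0.002,0,0.3,0,0,-0.004,0,0,0,0,-0.004,0,-0.2,0,0,-0.004,0,-0.5,0,0,-0.004,0,-0.7,0,0,-0.004,0,-0.7,0,0,-0.004,0,-0.7,0,0,-0.004,0,-0.7,0,0,0.05,0,-0.7,0,0,0.15,0,-0.7,0,0,0.25,0,-0.7,0,0,0.37,0,-0.7,0,0,0.46,0,-0.7,0,0,0.5,0,-0.7,0,0,0.5,0]

```text
time_s: 27.0
ee_pos: [0.3974, -0.3097, 0.4532]
eef_rot: [-3.139, 0.004, 2.945]
force: [0.3, -0.5, -1.1]
grip_width: 0.0799
```

```bash
python3 - <<'E'
from h import *
o=sensors.get_obs();print(o["time_s"],np.round(o["ee_pos"],4),np.round(o["force"],1),o["grip_width"])
b=vision.camera("scene")[130:320,60:370]
cv2.imwrite("pics/g12.png",cv2.resize(b,None,fx=2,fy=2))
E
```

```text
27.0 [ 0.3974 -0.3097  0.4532] [ 0.3 -0.5 -1.1] 0.07990153019299424
```

View pics/g12.png

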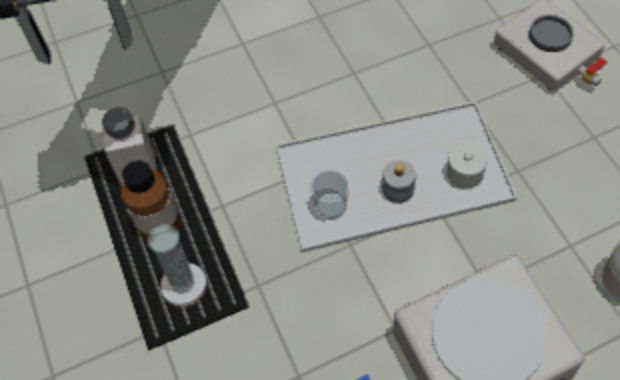

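Emit:
arm_command:
  plan: [-0.7,0.03,0.06,0,0,-0.7,0.09,0.15,0,0,-0.7,0.47,0.77,0,0,-0.7,0.47,0.77,0,0,-0.7,0.47,0.77,0,0,-0.7,0.47,0.77,0,0,-0.7,0.47,0.77,0,0,-0.7,0.47,0.77,0,0,-0.7,0.47,0.77,0,0,-0.7,0.47,0.77,-0.1,0,-0.7,0.47,0.77,-0.2,0,-0.7,0.47,0.77,-0.3,0,-0.7,0.47,0.77,-0.36,0,-0.7,0.47,0.77,-0.37,0,-0.7,0.47,0.77,-0.37,0]

```text
time_s: 28.55
ee_pos: [0.5853, -0.0023, 0.3024]
eef_rot: [-3.141, -0.002, 2.945]
force: [-0.3, 0.4, 0.8]
grip_width: 0.0799
```

```bash
python3 - <<'E'
from h import *
o=sensors.get_obs();print(o["time_s"],np.round(o["ee_pos"],4),np.round(o["force"],1),o["grip_width"])
a=vision.camera("wrist")[100:384,60:460]
b=vision.camera("scene")[130:270,160:360]
cv2.imwrite("pics/g13.png",np.hstack([a,cv2.resize(b,(400,284))]))
# cup from w1
K=np.array([[297.31863964,0,259.25095968],[0,297.31863964,186.62161827],[0,0,1]]);R=np.array([[1.96597988e-01,9.80484043e-01,-5.21115801e-04],[9.51658245e-01,-1.90690112e-01,2.40798393e-01],[2.35999610e-01,-4.78364038e-02,-9.70575016e-01]]);C=np.array([0.3777635,0.16457838,0.42488588])
PW=(K,R,-R@C)
w1=cv2.resize(cv2.imread("pics/w1.png"),(512,384),interpolation=cv2.INTER_AREA)
def cupfit(im,c,PP,seed):
    g=cv2.cvtColor(im,cv2.COLOR_BGR2GRAY); m=(g<125).astype(np.uint8)
    n,l,s,ce=cv2.connectedComponentsWithStats(m)
    k=l[seed];mm=(l==k).astype(np.uint8);cs=max(cv2.findContours(mm,0,1)[0],key=cv2.contourArea)
    w=np.array([onz(c,(p[0][1],p[0][0]),.054,PP)[:2] for p in cs]).astype(np.float32)*1000
    print(c,s[k],cv2.fitEllipse(cv2.convexHull(w)))
cupfit(w1,"wrist",PW,(160,384))
t=cv2.imread("pics/top0.png");cupfit(t,"top",P("top"),(229,136))
s=cv2.imread("pics/scene0.png");cupfit(s,"scene",P("scene"),(147,335))
E
```

```text
28.55 [ 0.5853 -0.0023  0.3024] [-0.3  0.4  0.8] 0.07989376451702221
wrist [ 361  136   46   48 1720] ((464.20880126953125, 318.2119140625), (63.907379150390625, 69.80593872070312), 148.80238342285156)
top [121 215  29  28 634] ((465.25201416015625, 315.8546142578125), (66.28094482421875, 70.88753509521484), 154.49716186523438)
scene [324 137  23  19 333] ((472.5653381347656, 318.05804443359375), (66.24736022949219, 75.17931365966797), 37.894187927246094)
```

View pics/g13.png

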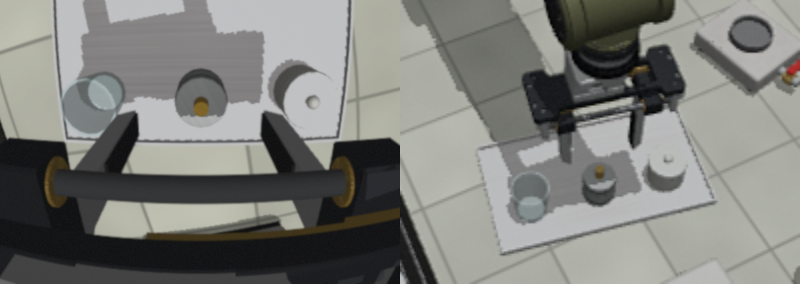

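Emit:
arm_command:
  plan: [-0.5,0.003,0.004,-0.05,0,-0.5,0.003,0.004,-0.11,0,-0.5,0.003,0.004,-0.16,0,-0.5,0.003,0.004,-0.195,0,-0.5,0.003,0.004,-0.21,0,-0.5,0.003,0.004,-0.21,0,0.4,0.003,0.004,-0.21,0,0.4,0.003,0.004,-0.21,0,0.4,0.003,0.004,-0.21,0,0.4,0.003,0.004,-0.21,0,0.4,0.003,0.004,-0.21,0,0.4,0.003,0.004,-0.21,0,0.4,0.003,0.004,-0.19,0,0.4,0.003,0.004,-0.14,0,0.4,0.003,0.004,-0.07,0,0.4,0.003,0.004,0.01,0,0.4,0.003,0.004,0.09,0,0.4,0.003,0.004,0.14,0,0.4,0.003,0.004,0.165,0,0.4,0.003,0.004,0.165,0]
  newtons: 20

```text
time_s: 30.65
ee_pos: [0.5866, -0.0002, 0.37]
eef_rot: [3.141, 0.001, 2.945]
force: [-0.0, -0.2, -2.1]
grip_width: 0.0437
```

```bash
python3 - <<'E'
from h import *
o=sensors.get_obs();print(o["time_s"],np.round(o["ee_pos"],4),np.round(o["force"],1),o["grip_width"])
a=vision.camera("wrist")[100:384,60:460]
b=vision.camera("scene")[130:270,160:360]
cv2.imwrite("pics/g14.png",np.hstack([a,cv2.resize(b,(400,284))]))
E
```

```text
30.65 [ 5.866e-01 -2.000e-04  3.700e-01] [-0.  -0.2 -2.1] 0.043719434466499944
```

View pics/g14.png

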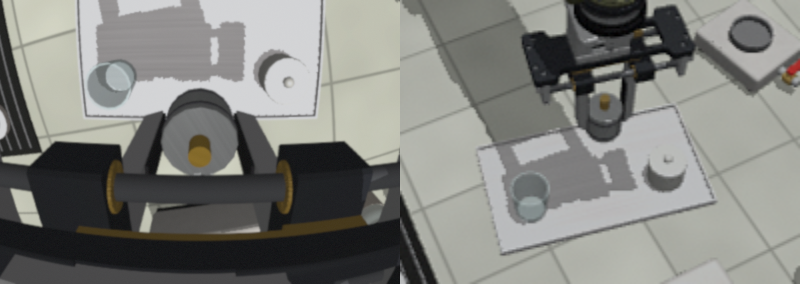

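Emit:
arm_command:
  plan: [0.4,-0.005,0.03,0,0,0.4,-0.015,0.09,0,0,0.4,-0.025,0.16,0,0,0.4,-0.035,0.24,0,0,0.4,-0.05,0.32,0,0,0.4,-0.06,0.4,0,0,0.4,-0.075,0.48,0,0,0.4,-0.09,0.56,0,0,0.4,-0.1,0.64,0,0,0.4,-0.11,0.71,0,0,0.4,-0.12,0.77,0,0,0.4,-0.125,0.81,0,0,0.4,-0.13,0.825,0,0,0.4,-0.13,0.825,0,0,0.4,-0.13,0.825,0,0]

```text
time_s: 32.25
ee_pos: [0.5348, 0.3291, 0.3689]
eef_rot: [-3.141, -0.0, 2.945]
force: [-0.5, -1.2, -1.3]
grip_width: 0.0441
```

```bash
python3 - <<'E'
from h import *
o=sensors.get_obs();print(o["time_s"],np.round(o["ee_pos"],4),np.round(o["force"],1),o["grip_width"])
PP=P("wrist");im=vision.camera("wrist")
p=vision.pinpoint("stand_cup","wrist");print([(np.round(d["at"],1),round(d["confidence"],2),onz("wrist",d["at"],.044,PP)) for d in p])
for z,r in((.054,.029),(.054,.033),(.044,.029)):
  for a in np.linspace(0,6.28,60):
    u=proj("wrist",(.4645+r*np.cos(a),.3175+r*np.sin(a),z),PP); cv2.circle(im,(int(round(u[1])),int(round(u[0]))),0,(0,255,0) if z>.05 else (0,0,255),-1)
cv2.imwrite("pics/g15.png",cv2.resize(im[:300],None,fx=1.56,fy=1.56,interpolation=cv2.INTER_NEAREST))
E
```

```text
32.25 [0.5348 0.3291 0.3689] [-0.5 -1.2 -1.3] 0.044123726212769165
[(array([119.2, 237. ]), 0.78, array([0.46666467, 0.32013008, 0.044     ]))]
```

View pics/g15.png

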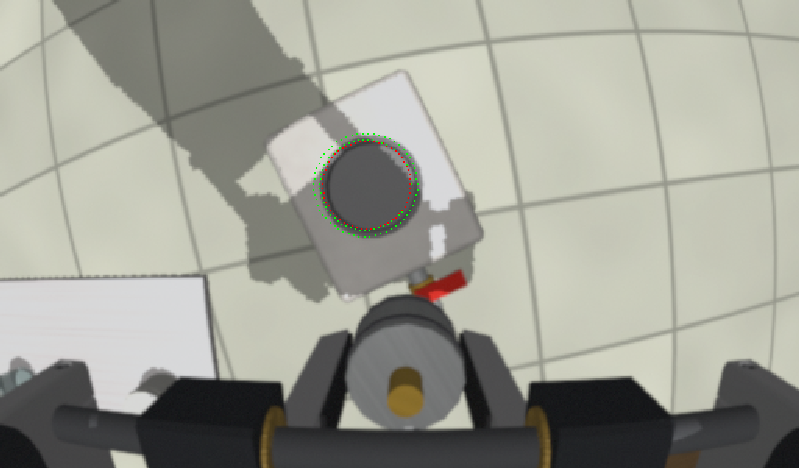

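Emit:
arm_command:
  plan: [0.4,-0.03,-0.005,0,0,0.4,-0.08,-0.01,0,0,0.4,-0.13,-0.02,0,0,0.4,-0.16,-0.023,0,0,0.4,-0.171,-0.023,0,0,0.4,-0.171,-0.023,-0.03,0,0.4,-0.171,-0.023,-0.08,0,0.4,-0.171,-0.023,-0.12,0,0.4,-0.171,-0.023,-0.15,0,0.4,-0.171,-0.023,-0.17,0,0.4,-0.171,-0.023,-0.18,0,0.4,-0.171,-0.023,-0.18,0]

```text
time_s: 33.55
ee_pos: [0.4664, 0.3206, 0.2967]
eef_rot: [-3.141, -0.0, 2.945]
force: [0.0, -0.7, -1.6]
grip_width: 0.0439
```

```bash
python3 - <<'E'
from h import *
o=sensors.get_obs();print(o["time_s"],np.round(o["ee_pos"],4),np.round(o["force"],1),o["grip_width"])
a=vision.camera("wrist")[100:384,60:460]
b=vision.camera("scene")[90:190,270:410]
cv2.imwrite("pics/g16.png",np.hstack([a,cv2.resize(b,(400,284))]))
E
```

```text
33.55 [0.4664 0.3206 0.2967] [ 0.  -0.7 -1.6] 0.04390545110789278
```

View pics/g16.png

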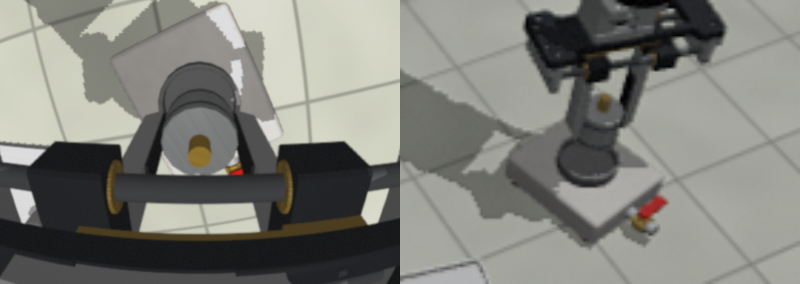

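Emit:
arm_command:
  plan: [0.4,0,0,-0.02,0,0.4,0,0,-0.04,0,0.4,0,0,-0.06,0,0.4,0,0,-0.075,0,0.4,0,0,-0.085,0,0.4,0,0,-0.09,0,0.4,0,0,-0.094,0,0.4,0,0,-0.094,0]

```text
time_s: 34.45
ee_pos: [0.4663, 0.3206, 0.2597]
eef_rot: [3.141, 0.0, 2.945]
force: [-0.1, -0.0, -2.0]
grip_width: 0.0435
```

```bash
python3 - <<'E'
from h import *
o=sensors.get_obs();print(o["time_s"],np.round(o["ee_pos"],4),np.round(o["force"],1),o["grip_width"])
a=vision.camera("wrist")[100:384,60:460]
b=vision.camera("scene")[90:190,270:410]
cv2.imwrite("pics/g17.png",np.hstack([a,cv2.resize(b,(400,284))]))
E
```

```text
34.45 [0.4663 0.3206 0.2597] [-0.1 -0.  -2. ] 0.043548203058956056
```

View pics/g17.png

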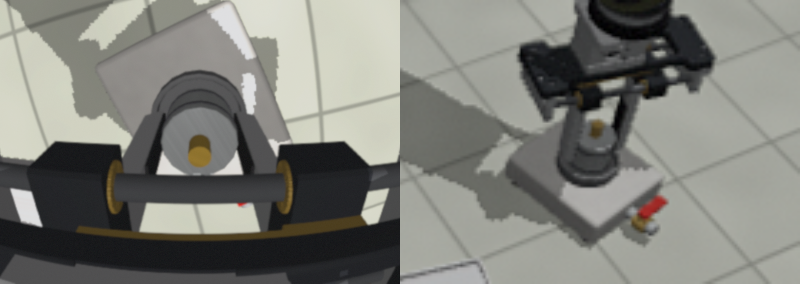

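Emit:
arm_command:
  plan: [0.4,0,0,-0.002,0,0.4,0,0,-0.003,0,0.4,0,0,-0.003,0,0,0,0,-0.003,0,-0.2,0,0,-0.003,0,-0.5,0,0,-0.003,0,-0.5,0,0,-0.003,0,-0.5,0,0,-0.003,0,-0.5,0,0,0.05,0,-0.5,0,0,0.15,0,-0.5,0,0,0.25,0,-0.5,0,0,0.37,0,-0.5,0,0,0.46,0,-0.5,0,0,0.48,0,-0.5,0,0,0.48,0]

```text
time_s: 36.05
ee_pos: [0.4662, 0.3205, 0.4523]
eef_rot: [3.14, 0.002, 2.945]
force: [0.8, 0.3, -1.2]
grip_width: 0.0704
```

```bash
python3 - <<'E'
from h import *
o=sensors.get_obs();print(o["time_s"],np.round(o["ee_pos"],4),np.round(o["force"],1),o["grip_width"])
a=vision.camera("wrist")[100:384,60:460]
b=vision.camera("scene")[90:190,270:410]
cv2.imwrite("pics/g18.png",np.hstack([a,cv2.resize(b,(400,284))]))
E
```

```text
36.05 [0.4662 0.3205 0.4523] [ 0.8  0.3 -1.2] 0.07040765676725246
```

View pics/g18.png

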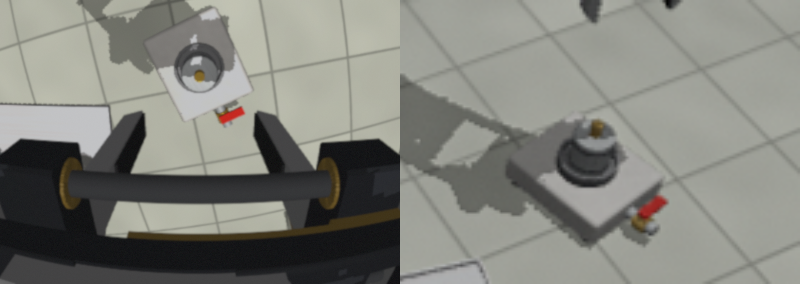

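The capsule is standing in the cup. I'll bring the vessels back now, starting with the square bottle.

Emit:
arm_command:
  plan: [-0.6,-0.02,-0.1,0,0,-0.6,-0.04,-0.22,0,0,-0.7,-0.085,-0.8,0,0,-0.7,-0.085,-0.8,0,0,-0.7,-0.085,-0.8,0,0,-0.7,-0.085,-0.8,0,0,-0.7,-0.085,-0.8,0,0,-0.7,-0.085,-0.8,0,0]

```text
time_s: 36.95
ee_pos: [0.4319, -0.0023, 0.45]
eef_rot: [-3.141, -0.002, 2.941]
force: [0.0, 1.0, -0.5]
grip_width: 0.0798
```

Emit:
arm_command:
  plan: [-0.7,-0.085,-0.77,0,0,-0.7,-0.085,-0.77,0,0,-0.7,-0.085,-0.77,0,0,-0.7,-0.085,-0.77,0,0,-0.7,-0.085,-0.77,0,0,-0.7,-0.085,-0.77,0,0,-0.7,-0.085,-0.77,0,0,-0.7,-0.085,-0.77,0,0,-0.7,-0.085,-0.77,0,0]

```text
time_s: 37.85
ee_pos: [0.3988, -0.3063, 0.4506]
eef_rot: [3.141, -0.001, 2.946]
force: [-0.6, -0.0, 0.2]
grip_width: 0.0801
```

```bash
python3 - <<'E'
from h import *
o=sensors.get_obs();print(o["time_s"],np.round(o["ee_pos"],4),np.round(o["force"],1),o["grip_width"])
a=vision.camera("wrist")[100:384,60:460]
b=vision.camera("scene")[150:320,60:300]
cv2.imwrite("pics/g19.png",np.hstack([a,cv2.resize(b,(400,284))]))
E
```

```text
37.85 [ 0.3988 -0.3063  0.4506] [-0.6 -0.   0.2] 0.08005238603327343
```

View pics/g19.png

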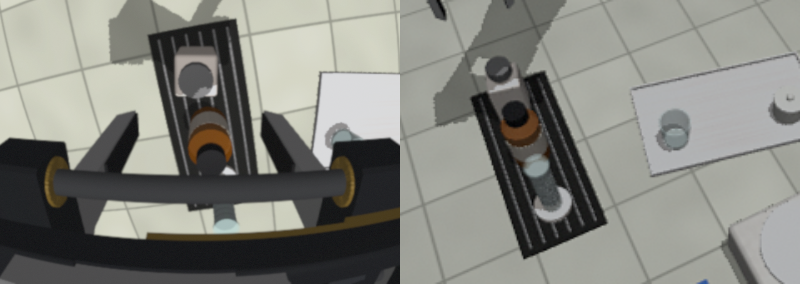

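Emit:
arm_command:
  plan: [-0.7,-0.002,-0.007,-0.08,0,-0.7,-0.002,-0.007,-0.18,0,-0.7,-0.002,-0.007,-0.28,0,-0.7,-0.002,-0.007,-0.37,0,-0.7,-0.002,-0.007,-0.43,0,-0.7,-0.002,-0.007,-0.47,0,-0.7,-0.002,-0.007,-0.495,0,-0.7,-0.002,-0.007,-0.5,0,-0.7,-0.002,-0.007,-0.5,0,-0.7,-0.002,-0.007,-0.5,0]

```text
time_s: 38.95
ee_pos: [0.3977, -0.3102, 0.2524]
eef_rot: [-3.141, 0.001, 2.946]
force: [-0.3, -0.1, -0.3]
grip_width: 0.0797
```

```bash
python3 - <<'E'
from h import *
o=sensors.get_obs();print(o["time_s"],np.round(o["ee_pos"],4),np.round(o["eef_rot"],4),np.round(o["force"],1),o["grip_width"])
E
```

```text
38.95 [ 0.3977 -0.3102  0.2524] [-3.1408e+00  1.3000e-03  2.9456e+00] [-0.3 -0.1 -0.3] 0.07969011798927103
```

Emit:
arm_command:
  plan: [0.3,0,0,0,0,0.3,0,0,0,0,0.3,0,0,0,0,0.3,0,0,0,0,0.3,0,0,0,0,0.3,0,0,0,0,0.3,0,0,0.02,0,0.3,0,0,0.07,0,0.3,0,0,0.14,0,0.3,0,0,0.22,0,0.3,0,0,0.3,0,0.3,0,0,0.35,0,0.3,0,0,0.375,0,0.3,0,0,0.375,0]
  newtons: 20

```text
time_s: 40.35
ee_pos: [0.3974, -0.3102, 0.4024]
eef_rot: [-3.141, 0.001, 2.945]
force: [-0.6, 0.3, -3.0]
grip_width: 0.0497
```

Emit:
arm_command:
  plan: [0.3,0.01,0.03,0,0,0.3,0.03,0.08,0,0,0.3,0.055,0.15,0,0,0.3,0.08,0.22,0,0,0.3,0.11,0.3,0,0,0.3,0.135,0.37,0,0,0.3,0.16,0.44,0,0,0.3,0.19,0.52,0,0,0.3,0.215,0.59,0,0,0.3,0.245,0.67,0,0,0.3,0.27,0.74,0,0,0.3,0.295,0.82,0,0,0.3,0.32,0.88,0,0,0.3,0.34,0.93,0,0,0.3,0.35,0.96,0,0,0.3,0.355,0.97,0,0,0.3,0.355,0.97,0,0]

```text
time_s: 42.05
ee_pos: [0.5394, 0.0779, 0.4008]
eef_rot: [-3.141, -0.001, 2.946]
force: [-0.0, 0.3, -1.8]
grip_width: 0.0501
```

```bash
python3 - <<'E'
from h import *
o=sensors.get_obs();print(o["time_s"],np.round(o["ee_pos"],4),np.round(o["eef_rot"],4),np.round(o["force"],1),o["grip_width"])
a=vision.camera("wrist")[100:384,60:460]
b=vision.camera("scene")[130:270,160:360]
cv2.imwrite("pics/g20.png",np.hstack([a,cv2.resize(b,(400,284))]))
E
```

```text
42.05 [0.5394 0.0779 0.4008] [-3.1412e+00 -1.0000e-03  2.9457e+00] [-0.   0.3 -1.8] 0.05005734918449869
```

View pics/g20.png

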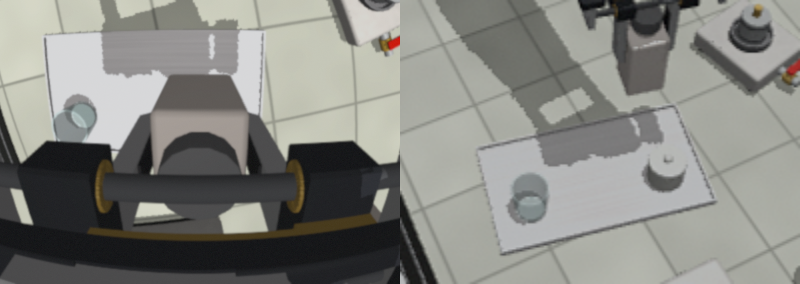

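Emit:
arm_command:
  plan: [0.3,0.01,0.03,0,0,0.3,0.02,0.06,0,0,0.3,0.02,0.07,0,0,0.3,0.02,0.07,-0.04,0,0.3,0.02,0.07,-0.1,0,0.3,0.02,0.07,-0.17,0,0.3,0.02,0.07,-0.24,0,0.3,0.02,0.07,-0.3,0,0.3,0.02,0.07,-0.34,0,0.3,0.02,0.07,-0.36,0,0.3,0.02,0.07,-0.368,0,0.3,0.02,0.07,-0.368,0,0.3,0.02,0.07,-0.368,0]

```text
time_s: 43.45
ee_pos: [0.5477, 0.1058, 0.2551]
eef_rot: [3.141, 0.001, 2.945]
force: [-0.6, -0.2, -2.5]
grip_width: 0.0499
```

```bash
python3 - <<'E'
from h import *
o=sensors.get_obs();print(o["time_s"],np.round(o["ee_pos"],4),np.round(o["eef_rot"],4),np.round(o["force"],1),o["grip_width"])
E
```

```text
43.45 [0.5477 0.1058 0.2551] [3.1412e+00 1.2000e-03 2.9453e+00] [-0.6 -0.2 -2.5] 0.049880154317481384
```

Next I'll lower the last 2.4 mm, release and rise.

Emit:
arm_command:
  plan: [0.3,0,0,-0.003,0,0.3,0,0,-0.006,0,0.3,0,0,-0.006,0,0,0,0,-0.006,0,-0.2,0,0,-0.006,0,-0.5,0,0,-0.006,0,-0.7,0,0,-0.006,0,-0.7,0,0,-0.006,0,-0.7,0,0,0.05,0,-0.7,0,0,0.15,0,-0.7,0,0,0.25,0,-0.7,0,0,0.37,0,-0.7,0,0,0.46,0,-0.7,0,0,0.5,0,-0.7,0,0,0.5,0]

```text
time_s: 44.95
ee_pos: [0.5473, 0.1058, 0.4567]
eef_rot: [3.14, 0.004, 2.945]
force: [0.2, -0.0, -0.1]
grip_width: 0.0798
```

Emit:
arm_command:
  plan: [-0.7,-0.02,-0.1,0,0,-0.7,-0.04,-0.22,0,0,-0.7,-0.13,-0.95,0,0,-0.7,-0.13,-0.95,0,0,-0.7,-0.13,-0.95,0,0,-0.7,-0.13,-0.95,0,0,-0.7,-0.13,-0.95,0,0,-0.7,-0.13,-0.95,0,0,-0.7,-0.13,-0.95,0,0,-0.7,-0.13,-0.95,0,0,-0.7,-0.13,-0.95,0,0]

```text
time_s: 46.05
ee_pos: [0.4957, -0.2734, 0.4534]
eef_rot: [3.141, -0.001, 2.946]
force: [0.0, 0.1, 0.1]
grip_width: 0.0797
```

```bash
python3 - <<'E'
from h import *
o=sensors.get_obs();print(o["time_s"],np.round(o["ee_pos"],4),np.round(o["force"],1),o["grip_width"])
a=vision.camera("wrist")[100:384,60:460]
b=vision.camera("scene")[130:300,100:360]
cv2.imwrite("pics/g21.png",np.hstack([a,cv2.resize(b,(400,284))]))
E
```

```text
46.05 [ 0.4957 -0.2734  0.4534] [0.  0.1 0.1] 0.07974135481470743
```

View pics/g21.png

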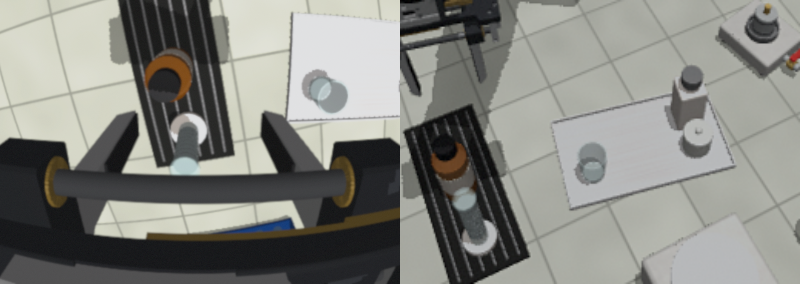

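Emit:
arm_command:
  plan: [-0.7,-0.005,-0.05,0,0,-0.7,-0.005,-0.091,0,0,-0.7,-0.005,-0.091,-0.05,0,-0.7,-0.005,-0.091,-0.12,0,-0.7,-0.005,-0.091,-0.21,0,-0.7,-0.005,-0.091,-0.3,0,-0.7,-0.005,-0.091,-0.38,0,-0.7,-0.005,-0.091,-0.44,0,-0.7,-0.005,-0.091,-0.48,0,-0.7,-0.005,-0.091,-0.5,0,-0.7,-0.005,-0.091,-0.508,0,-0.7,-0.005,-0.091,-0.508,0,-0.7,-0.005,-0.091,-0.508,0]

```text
time_s: 47.45
ee_pos: [0.4937, -0.3107, 0.252]
eef_rot: [-3.141, 0.001, 2.945]
force: [-0.0, -0.0, 0.1]
grip_width: 0.0803
```

Emit:
arm_command:
  plan: [0.3,0,0,0,0,0.3,0,0,0,0,0.3,0,0,0,0,0.3,0,0,0,0,0.3,0,0,0,0,0.3,0,0,0,0,0.3,0,0,0.02,0,0.3,0,0,0.07,0,0.3,0,0,0.14,0,0.3,0,0,0.22,0,0.3,0,0,0.3,0,0.3,0,0,0.35,0,0.3,0,0,0.375,0,0.3,0,0,0.375,0]
  newtons: 20

```text
time_s: 48.85
ee_pos: [0.4934, -0.3106, 0.402]
eef_rot: [-3.141, 0.001, 2.945]
force: [0.1, -0.1, -2.3]
grip_width: 0.056
```

```bash
python3 - <<'E'
from h import *
o=sensors.get_obs();print(o["time_s"],np.round(o["ee_pos"],4),np.round(o["force"],1),o["grip_width"])
a=vision.camera("wrist")[100:384,60:460]
b=vision.camera("scene")[130:300,100:360]
cv2.imwrite("pics/g22.png",np.hstack([a,cv2.resize(b,(400,284))]))
E
```

```text
48.85 [ 0.4934 -0.3106  0.402 ] [ 0.1 -0.1 -2.3] 0.055965230294227925
```

View pics/g22.png

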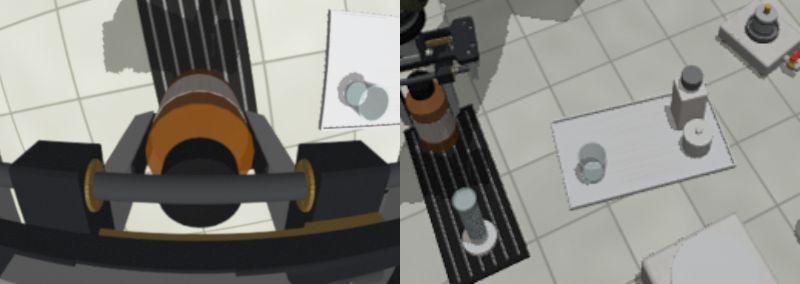

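Emit:
arm_command:
  plan: [0.3,0.005,0.03,0,0,0.3,0.01,0.09,0,0,0.3,0.02,0.16,0,0,0.3,0.03,0.24,0,0,0.3,0.04,0.32,0,0,0.3,0.05,0.4,0,0,0.3,0.06,0.48,0,0,0.3,0.07,0.56,0,0,0.3,0.08,0.64,0,0,0.3,0.085,0.71,0,0,0.3,0.09,0.76,0,0,0.3,0.095,0.79,0,0,0.3,0.095,0.805,0,0,0.3,0.095,0.805,0,0]

```text
time_s: 50.35
ee_pos: [0.5314, 0.0117, 0.4007]
eef_rot: [-3.141, -0.001, 2.946]
force: [0.1, -0.4, -2.4]
grip_width: 0.0556
```

Emit:
arm_command:
  plan: [0.3,0,0,-0.04,0,0.3,0,0,-0.1,0,0.3,0,0,-0.17,0,0.3,0,0,-0.24,0,0.3,0,0,-0.3,0,0.3,0,0,-0.34,0,0.3,0,0,-0.36,0,0.3,0,0,-0.368,0,0.3,0,0,-0.371,0,0.3,0,0,-0.371,0,0.3,0,0,-0.371,0]

```text
time_s: 51.45
ee_pos: [0.5316, 0.0113, 0.2533]
eef_rot: [3.141, 0.001, 2.945]
force: [-0.1, -0.2, -2.1]
grip_width: 0.0561
```

```bash
python3 - <<'E'
from h import *
o=sensors.get_obs();print(o["time_s"],np.round(o["ee_pos"],4),np.round(o["force"],1),o["grip_width"])
a=vision.camera("wrist")[100:384,60:460]
b=vision.camera("scene")[130:300,100:360]
cv2.imwrite("pics/g23.png",np.hstack([a,cv2.resize(b,(400,284))]))
E
```

```text
51.45 [0.5316 0.0113 0.2533] [-0.1 -0.2 -2.1] 0.05613129990865918
```

View pics/g23.png

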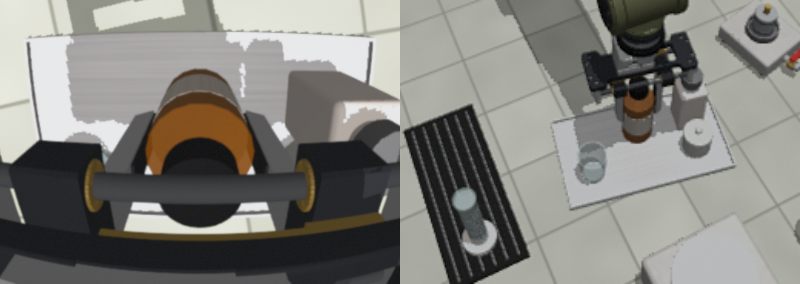

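Emit:
arm_command:
  plan: [0.3,0,0,-0.002,0,0.3,0,0,-0.004,0,0.3,0,0,-0.004,0,0,0,0,-0.004,0,-0.2,0,0,-0.004,0,-0.4,0,0,-0.004,0,-0.6,0,0,-0.004,0,-0.6,0,0,-0.004,0,-0.6,0,0,0.05,0,-0.6,0,0,0.15,0,-0.6,0,0,0.25,0,-0.6,0,0,0.37,0,-0.6,0,0,0.46,0,-0.6,0,0,0.5,0,-0.6,0,0,0.5,0]

```text
time_s: 53.05
ee_pos: [0.5313, 0.0114, 0.4549]
eef_rot: [3.141, 0.004, 2.945]
force: [0.6, 0.5, -0.3]
grip_width: 0.0751
```

Emit:
arm_command:
  plan: [-0.6,0.02,-0.1,0,0,-0.6,0.04,-0.22,0,0,-0.6,0.15,-0.804,0,0,-0.6,0.15,-0.804,0,0,-0.6,0.15,-0.804,0,0,-0.6,0.15,-0.804,0,0,-0.6,0.15,-0.804,0,0,-0.6,0.15,-0.804,0,0,-0.6,0.15,-0.804,0,0,-0.6,0.15,-0.804,0,0,-0.6,0.15,-0.804,-0.05,0,-0.6,0.15,-0.804,-0.1,0,-0.6,0.15,-0.804,-0.1,0]

```text
time_s: 54.35
ee_pos: [0.5916, -0.3088, 0.4101]
eef_rot: [3.14, -0.004, 2.947]
force: [0.7, 0.3, 0.9]
grip_width: 0.075
```

```bash
python3 - <<'E'
from h import *
o=sensors.get_obs();print(o["time_s"],np.round(o["ee_pos"],4),np.round(o["force"],1),o["grip_width"])
a=vision.camera("wrist")[100:384,60:460]
b=vision.camera("scene")[130:300,100:360]
cv2.imwrite("pics/g24.png",np.hstack([a,cv2.resize(b,(400,284))]))
E
```

```text
54.35 [ 0.5916 -0.3088  0.4101] [0.7 0.3 0.9] 0.07504281418565445
```

View pics/g24.png

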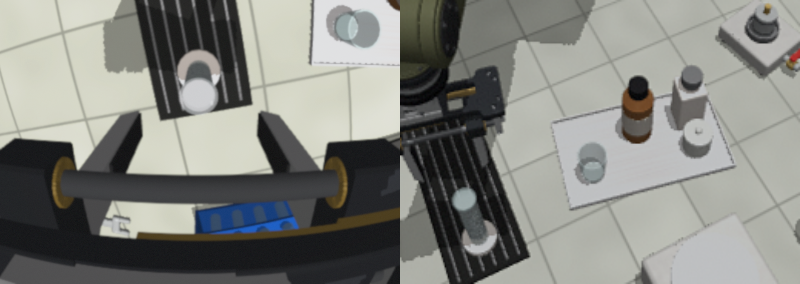

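Emit:
arm_command:
  plan: [-0.6,0,0,-0.05,0,-0.6,0,0,-0.12,0,-0.6,0,0,-0.2,0,-0.6,0,0,-0.28,0,-0.6,0,0,-0.34,0,-0.6,0,0,-0.375,0,-0.6,0,0,-0.39,0,-0.6,0,0,-0.395,0,-0.6,0,0,-0.395,0,-0.6,0,0,-0.395,0]

```text
time_s: 55.45
ee_pos: [0.5916, -0.3103, 0.256]
eef_rot: [-3.141, 0.002, 2.945]
force: [0.3, -0.4, -0.1]
grip_width: 0.0753
```

```bash
python3 - <<'E'
from h import *
o=sensors.get_obs();print(o["time_s"],np.round(o["ee_pos"],4),np.round(o["force"],1),o["grip_width"])
E
```

```text
55.45 [ 0.5916 -0.3103  0.256 ] [ 0.3 -0.4 -0.1] 0.07533228571018867
```

Emit:
arm_command:
  plan: [0.6,0,0,0,0,0.6,0,0,0,0,0.6,0,0,0,0,0.6,0,0,0,0,0.6,0,0,0,0,0.6,0,0,0,0,0.6,0,0,0,0,0.6,0,0,0.02,0,0.6,0,0,0.07,0,0.6,0,0,0.14,0,0.6,0,0,0.22,0,0.6,0,0,0.3,0,0.6,0,0,0.35,0,0.6,0,0,0.375,0,0.6,0,0,0.375,0]
  newtons: 15

```text
time_s: 56.95
ee_pos: [0.5914, -0.3102, 0.4059]
eef_rot: [-3.141, 0.002, 2.945]
force: [0.3, -1.0, -0.9]
grip_width: 0.0304
```

Emit:
arm_command:
  plan: [0.6,-0.01,0.03,0,0,0.6,-0.03,0.09,0,0,0.6,-0.055,0.16,0,0,0.6,-0.085,0.24,0,0,0.6,-0.11,0.32,0,0,0.6,-0.14,0.4,0,0,0.6,-0.165,0.48,0,0,0.6,-0.185,0.54,0,0,0.6,-0.198,0.57,0,0,0.6,-0.201,0.575,0,0,0.6,-0.201,0.575,-0.03,0,0.6,-0.201,0.575,-0.08,0,0.6,-0.201,0.575,-0.15,0,0.6,-0.201,0.575,-0.22,0,0.6,-0.201,0.575,-0.28,0,0.6,-0.201,0.575,-0.32,0,0.6,-0.201,0.575,-0.35,0,0.6,-0.201,0.575,-0.365,0,0.6,-0.201,0.575,-0.37,0,0.6,-0.201,0.575,-0.37,0]

```text
time_s: 58.95
ee_pos: [0.5112, -0.0804, 0.2568]
eef_rot: [-3.142, 0.0, 2.945]
force: [0.4, 0.3, -1.6]
grip_width: 0.0309
```

```bash
python3 - <<'E'
from h import *
o=sensors.get_obs();print(o["time_s"],np.round(o["ee_pos"],4),np.round(o["force"],1),o["grip_width"])
a=vision.camera("wrist")[100:384,60:460]
b=vision.camera("scene")[130:300,100:360]
cv2.imwrite("pics/g25.png",np.hstack([a,cv2.resize(b,(400,284))]))
E
```

```text
58.95 [ 0.5112 -0.0804  0.2568] [ 0.4  0.3 -1.6] 0.030885007309960966
```

View pics/g25.png

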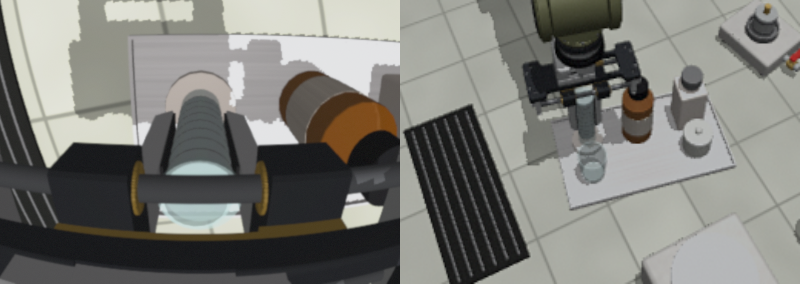

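Emit:
arm_command:
  plan: [0.6,0,0.001,-0.002,0,0.6,0,0.002,-0.004,0,0.6,0,0.002,-0.004,0,0.2,0,0.002,-0.004,0,0,0,0.002,-0.004,0,-0.3,0,0.002,-0.004,0,-0.6,0,0.002,-0.004,0,-0.6,0,0.002,-0.004,0,-0.6,0,0.002,-0.004,0,-0.6,0,0,0.05,0,-0.6,0,0,0.15,0,-0.6,0,0,0.25,0,-0.6,0,0,0.37,0,-0.6,0,0,0.46,0,-0.6,0,0,0.52,0,-0.6,0,0,0.52,0]

```text
time_s: 60.65
ee_pos: [0.5109, -0.0802, 0.468]
eef_rot: [-3.141, 0.006, 2.945]
force: [-0.0, -0.7, -0.7]
grip_width: 0.0754
```

Emit:
arm_command:
  plan: [-0.8,0.15,0.12,0,0,-1,0.287,0.227,0,0,-1,0.287,0.227,0,0,-1,0.287,0.227,0,0,-1,0.287,0.227,0,0,-1,0.287,0.227,0,0,-1,0.287,0.227,0,0]

```text
time_s: 61.35
ee_pos: [0.6252, 0.0098, 0.4651]
eef_rot: [3.142, 0.001, 2.944]
force: [-0.2, 0.0, 0.5]
grip_width: 0.094
```

```bash
python3 - <<'E'
from fit import *
o=sensors.get_obs();print(o["time_s"],np.round(o["ee_pos"],4),np.round(o["force"],1),o["grip_width"])
im=vision.camera("wrist");PP=P("wrist");cv2.imwrite("pics/w3r.png",im)
G=dict(round_bottle_center=(.5308,.0109),square_bottle_center=(.5479,.1055),cylinder_center=(.5107,-.0789),beaker_center=(.569,-.090),pot_center=(.6067,.0954))
for n,(x,y) in G.items():
    s=vision.silhouettes(n,"wrist")
    if s:
        r,f,A=fit(n,"wrist",s[0]["mask"],x,y,-.2,.004,PP,n.startswith("square")); print(n,round(s[0]["confidence"],2),r.round(1),round(f,1),A)
b=cv2.imread("pics/w2r.png")
c=np.vstack([cv2.resize(q[50:190,130:370],None,fx=2.05,fy=2.05,interpolation=cv2.INTER_CUBIC) for q in(b,im)])
cv2.imwrite("pics/cmp.png",c)
s0=cv2.imread("pics/scene0.png");s1=vision.camera("scene")
cv2.imwrite("pics/cmps.png",np.hstack([cv2.resize(q[120:270,180:380],None,fx=2,fy=2) for q in(s0,s1)]))
E
```

```text
61.35 [0.6252 0.0098 0.4651] [-0.2  0.   0.5] 0.09401084203374888
round_bottle_center 0.67 [531.1  12.2] 24.3 1751
square_bottle_center 0.57 [548.4 106.   -1.9] 33.1 1966
cylinder_center 0.66 [512.6 -78.3] 28.8 1779
beaker_center 0.85 [570.6 -95.2] 48.8 1234
pot_center 0.64 [606.6  94.9] 15.5 1188
```

View pics/cmp.png

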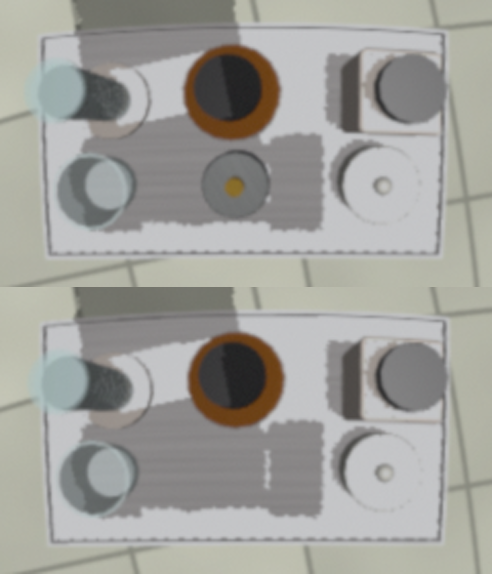

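View pics/cmps.png

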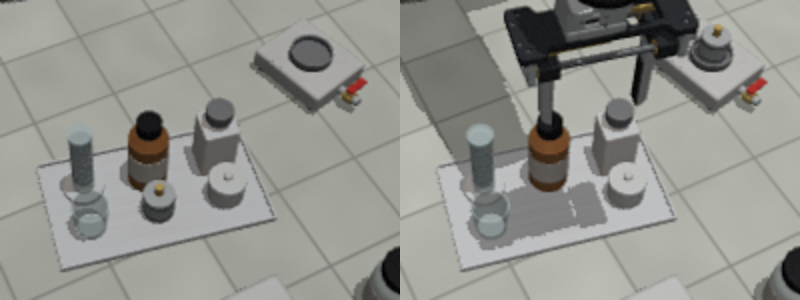

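```bash
python3 -c "
from station import job
print(job.hand_in())"
```

```text
the job is handed in; nothing more can be done
None
```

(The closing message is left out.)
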